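# Move the chilled bottles into the cold box and shut it

### The arm

A 6-joint arm with a two-finger parallel gripper is mounted at the origin on the work surface. World frame = base frame: x ahead of the robot, y to its left, z up, the work surface at z = 0. Lengths are in m, angles in rad, forces in N, time in s.
With the tool pointing down it reaches from about 0.275 to 0.725 m from the base axis. Payload 5.6 kg.
Tool frame: the origin (TCP) lies at the very end of the fingers, on their centre line; the grasp point (between the pads) lies r.hold_point_z behind it (r.hold_point_z is the distance from the TCP to the grasp point, in m); z points along the fingers, y is the line along which they close (so a half turn about z gives the same grasp; the last joint's range is limited). The gripper opens to 85 mm and grips with 20 to 120 N. Pads are 22 mm wide; open, the fingers measure 114 mm over their backs; the gripper's body (76 mm by 85 mm) begins 54 mm behind the grasp point. The pads swing forward as they close: fully open they stand 13 mm farther back than shut.
Start: joints at [1.527, 0.255, 0.108, 0, -1.424, -0.285], TCP at [0.178, 0.521, 0.231] pointing down, gripper open.
Joint ranges: [-2.95, 2.95], [-1.21, 1.97], [-1.09, 1.5], [-2.87, 1.71], [-2.94, -0.07], [-3.05, 3.05]. Speed limits (rad/s): [2.57, 2.57, 3.14, 3.14, 3.14, 3.14].

### API

Orientations are given as a unit quaternion [x, y, z, w].
In Python, from workcell import r, get_image, camera_model, workorder, find_in, silhouettes gives the robot as it stands. The module is installed in compiled form; this text tells all that it offers.
- The arm moves only by the tool arm_command, never from a script. Its argument "increments" is a list of rows, each a list of 7 numbers: the opening, from 0 (shut) to 1 (fully open), then the shift along the tool's x, y, z in m, then the turn, a rotation vector about the tool's x, y, z in degrees. In form: [[gripper, x, y, z, ax, ay, az], ...]. A call has 1 to 8 rows; each row is the pose to reach, as a shift and turn from the pose commanded when the call began, along the tool's axes at that moment; what a row does not reach only later rows make up. A row lasts 1/10 s, in which the tool goes at most 50 mm and 8.59 degrees, less where a joint would pass 70% of its speed; a pose out of reach is approached as far as the arm can. A call with a gripper value outside its range is refused whole. The fingers move at their own pace and stop on an object; the grip force is fixed at half the most. Time passes only in rows, so rows that repeat a pose let the fingers close. It gives the time, the measured TCP pose, the force, the opening and the grip force at its end, in the units of the state.
- r.read_state(): the state, without advancing time (a new reading comes with each control period).
- get_image(name): name is "side" or "top"; returns the picture (400x640x3 uint8, red, green, blue); there is no depth.
- camera_model(name): a dict with "fx", "fy", "cx", "cy" (pixels), "R" (3x3) and "t" (3): a world point X has camera coordinates R X + t. Camera axes: x right, y down, z forward; pixel columns grow to the right and rows downward; lengths in m; the calibration is good to about 2 mm. A picture is of the moment at which its call begins. camera_model takes no time and is no camera call.
- workorder.hand_in(): hands the job in; it is judged then, once.
Trained networks look in the newest picture that a camera, given by its name, has taken for a name from the list of things; names that differ only in an ending like _2 or _b are one class to them, and where a whole thing is asked for, a point or a joint stands for the part that bears it (a point fixed in the world has none). Each returns a list of dicts, best first, with "score" (0 to 1); they miss things now and then, are a little off and sometimes report something else, mostly with a low value. They report only what shows in the picture. A call takes as long as a camera call.
- find_in(camera, target): "point" ([row, column] in pixels, amid what is visible of it).
- silhouettes(camera, target): "mask" (400x640 bool, what is visible of it) and "point" ([row, column] in pixels, amid what is visible of it).
The state is a dict: "time": time; "qpos": joint angles; "qvel": joint speeds; "tau": joint torques, N m; "eef_pos": TCP position; "ee_rot": TCP orientation; "contact_force": force on the tool from outside, world axes, zero at the start; "torque": the same for the moment, N m; "grip_width": finger opening in m; "grip_force": force on a finger pad.
Only numpy, scipy, OpenCV 4.12 (cv2) and the standard library are available. Lean on these libraries where they do the work, as an engineer would, in place of code of your own. Each camera call takes 0.05 s, during which the arm holds its last target. There are 200 camera calls.

### The job

The small drink bottles have been delivered under the cover of the carrier: lift the cover off, stand every bottle upright inside the steel cold box, and put the cover properly back on the empty carrier. When all the bottles are in, unlock the folding stay that props up the cold box's lid by lifting its knee past centre, and lower the lid gently until it is fully shut. Leave the other things on the counter where they are.

Things in the scene. Friction and masses are not known exactly. Their poses are not given: they have to be found in the camera images.
- cold_box: insulated stainless-steel counter-top cold box, fixed to the counter: outside 200 mm deep (x) x 300 mm wide (y) x 112 mm high, walls 10 mm thick, inner floor 6 mm above the counter, inside 180 x 280 mm. Origin: centre of its underside; front (-x, thermometer dial) faces the robot, hinge along the back top edge. The lid stands open at the start; the folding stay is outside its right (-y) end
- lid_panel (a joint): angle of the lid about the hinge in rad: 0 = standing open (88 degrees from shut, as far as it goes; about 0.005 at the start), grows as the lid comes down, 1.536 = fully shut on the rim. Lid: steel, 200 x 300 x 14 mm, 0.35 kg; the hinge is stiff, the lid stays at any angle where it is left and takes 2 to 3 N at the bar to move down. With the stay locked it will not come down
- lid_hinge (a point): middle of the lid's hinge line, at the back top edge of the cold box (100 mm behind its centre, 112 mm high)
- lid_bar (a point): middle of the lid's grab bar: round steel bar of 14 mm diameter, 170 mm long, parallel to the hinge, 30 mm beyond the lid's front edge (230 mm from the hinge line and 7 mm above the underside of the lid), held by two stubs 156 mm apart. With the lid open it is the topmost part, about 340 mm up
- stay_knee (a joint): angle of the stay's knee in rad: 0 = both links straight in line (dead centre), -0.14 = over centre against its stop (locked, as at the start), positive = unlocked and folding (2.66 when the lid is shut). It stays where it is left; above about 0.2 the lid can be brought down and folds the stay further
- stay_pin (a point): middle of the grip pin at the stay's knee: round steel pin of 10 mm diameter, 46 mm long with a 15 mm ball at its end, standing out from the knee parallel to the hinge, away from the box. To unlock, it is pulled up and towards the box's front, on a circle about stay_pivot: 20 mm brings the knee to about 0.25 rad, 30 mm to about 0.5 rad; it takes about 3 N
- stay_pivot (a point): pivot of the stay's lower link on the box's right end; the pin goes round it at a radius of 89 mm (axis parallel to the hinge). The upper link is as long and is pivoted on the lid's edge
- carrier: grey plastic carrier tray, fixed to the counter: square base 170 x 170 x 8 mm with a raised square rim of 140 mm outside, 4 mm thick, up to 26 mm above the counter. Origin: centre of its underside; sides along x and y. The bottles stand on the base (8 mm up) inside the rim
- cover: loose white plastic cover, a box open below, 156 x 156 mm outside, walls 4 mm, top at 112 mm, 0.25 kg. It goes over the rim of the carrier with 4 mm play all round and rests on the base, its origin then 8 mm above the carrier's. Origin: centre of its lower edge plane. On top is a grey handle bar 96 mm long along x, 14 mm wide and 14 mm high, its middle 148 mm above the origin, 29 mm clear above the top
- bottle1: small amber bottle with black cap, 98 mm tall, 0.15 kg or so: body 54 mm across up to 56 mm, cap 36 mm across from 73 to 98 mm. Origin: centre of its underside, z up. 3 or 4 of the four are there (None: absent), all alike
- bottle2: small amber bottle with black cap, 98 mm tall, 0.15 kg or so: body 54 mm across up to 56 mm, cap 36 mm across from 73 to 98 mm. Origin: centre of its underside, z up. 3 or 4 of the four are there (None: absent), all alike
- bottle3: small amber bottle with black cap, 98 mm tall, 0.15 kg or so: body 54 mm across up to 56 mm, cap 36 mm across from 73 to 98 mm. Origin: centre of its underside, z up. 3 or 4 of the four are there (None: absent), all alike
- bottle4: small amber bottle with black cap, 98 mm tall, 0.15 kg or so: body 54 mm across up to 56 mm, cap 36 mm across from 73 to 98 mm. Origin: centre of its underside, z up. 3 or 4 of the four are there (None: absent), all alike
- mug: white ceramic mug, 80 mm across, 85 mm tall, handle at its +y. Not part of the job. Origin: centre of its underside
- stick_tub: white square tub 90 x 90 x 100 mm with wooden stirring sticks standing up to 160 mm. Not part of the job. Origin: centre of its underside
- card_terminal: black card terminal lying flat, 170 x 80 x 24 mm, long along x. Not part of the job. Origin: centre of its underside
- cup_stack: stack of paper cups, 85 mm across, 180 mm tall. Not part of the job. Origin: centre of its underside
- syrup: amber syrup bottle, 68 mm across, 170 mm tall. Not part of the job. Origin: centre of its underside
- sugar_tub: empty white square tub 100 x 100 x 100 mm. Not part of the job. Origin: centre of its underside

How it is judged:
On the way, in this order (a step that is already met when the one before it is completed fails the run):
1. the cover is off the carrier (horizontal distance between cover and carrier above 0.12 m), for 0.2 s.
2. every bottle stands inside the cold box, the lid still propped open by its locked stay (x of bottle1 in the frame of cold_box between -0.075 and 0.075 m and y of bottle1 in the frame of cold_box between -0.125 and 0.125 m and z of bottle1 in the frame of cold_box between 0 and 0.014 m and angle between each of bottle1, bottle2, bottle3, bottle4's own z axis and vertical below 0.15 rad and x of bottle2 in the frame of cold_box between -0.075 and 0.075 m and y of bottle2 in the frame of cold_box between -0.125 and 0.125 m and z of bottle2 in the frame of cold_box between 0 and 0.014 m and x of bottle3 in the frame of cold_box between -0.075 and 0.075 m and y of bottle3 in the frame of cold_box between -0.125 and 0.125 m and z of bottle3 in the frame of cold_box between 0 and 0.014 m and x of bottle4 in the frame of cold_box between -0.075 and 0.075 m and y of bottle4 in the frame of cold_box between -0.125 and 0.125 m and z of bottle4 in the frame of cold_box between 0 and 0.014 m and value of joint stay_knee below 0.05 rad), for 0.2 s.
3. the stay's knee is lifted past centre (value of joint stay_knee above 0.12 rad), for 0.1 s.
4. the lid is fully shut (value of joint lid_panel above 1.5 rad), for 0.2 s.
At the end, for the whole second after the job is handed in: The lid is shut (within 0.036 rad), every bottle that is there stands upright (within 0.15 rad) on the floor of the cold box and at rest, and the cover sits on the carrier, its centre within 10 mm of the carrier's, down on the base (within 4 mm) and level (value of joint lid_panel above 1.5 rad and x of bottle1 in the frame of cold_box between -0.075 and 0.075 m and y of bottle1 in the frame of cold_box between -0.125 and 0.125 m and z of bottle1 in the frame of cold_box between 0 and 0.014 m and angle between each of bottle1, bottle2, bottle3, bottle4's own z axis and vertical below 0.15 rad and x of bottle2 in the frame of cold_box between -0.075 and 0.075 m and y of bottle2 in the frame of cold_box between -0.125 and 0.125 m and z of bottle2 in the frame of cold_box between 0 and 0.014 m and x of bottle3 in the frame of cold_box between -0.075 and 0.075 m and y of bottle3 in the frame of cold_box between -0.125 and 0.125 m and z of bottle3 in the frame of cold_box between 0 and 0.014 m and x of bottle4 in the frame of cold_box between -0.075 and 0.075 m and y of bottle4 in the frame of cold_box between -0.125 and 0.125 m and z of bottle4 in the frame of cold_box between 0 and 0.014 m and horizontal distance between cover and carrier below 0.01 m and z of cover in the frame of carrier between 0.004 and 0.012 m and angle between cover's own z axis and vertical below 0.04 rad and linear speed of each of bottle1, bottle2, bottle3, bottle4, cover below 0.02 m/s); the robot touches nothing.
It fails at once if the lid is let slam (faster than 2.5 rad/s) (velocity of joint lid_panel above 2.5 rad/s).
It fails at once if another thing on the counter is shifted by more than 30 mm or knocked over (distance of any of mug, stick_tub, card_terminal, cup_stack, syrup, sugar_tub from where it was at the start of the episode above 0.03 m or angle between any of mug, stick_tub, card_terminal, cup_stack, syrup, sugar_tub's own z axis and vertical above 0.4 rad).
Of bottle1, bottle2, bottle3, bottle4 only 3 to 4 are there at a start; the rules pass over those that are not, and their reading is None.
At some moment in a run one of bottle1, bottle2, bottle3, bottle4 may be knocked a few centimetres aside while the robot is not near it.
It also fails if it takes over 200 s, if anything falls off the work surface, if the arm or the gripper's body presses on something with over 40 N, if the wrist force passes 120 N, or if a joint passes its speed limit or range.

## Working session

There is one attempt and no reset: what is moved stays moved. The work goes in short steps, Python scripts to look and compute and a tool call to move; the robot and the scene stay as the last step left them, time stands still between calls to the robot, and variables do not carry over. Pictures are saved under pics/ and viewed, at most 16 in all, crops included, and the job is handed in when it is done.

Besides the shell and the picture viewer there is one more tool, called as name(argument=value, ...) on one line, values as JSON. arm_command: Moves the arm, as the interface text tells. Its arguments: {"type":"object","properties":{"increments":{"type":"array","items":{"type":"array","items":{"type":"number"}}}},"required":["increments"]}

```bash
mkdir -p pics; python3 - <<'E'
from workcell import *
import cv2,numpy as np
s=r.read_state();print(s['time'],s['eef_pos'],s['ee_rot'],r.hold_point_z,s['grip_width'])
for c in('side','top'):
    im=get_image(c);cv2.imwrite(f'pics/{c}0.png',im[:,:,::-1])
    m=camera_model(c);print(c,m['fx'],m['fy'],m['cx'],m['cy'],np.round(m['R'],4).tolist(),np.round(m['t'],4).tolist(), 'campos',-np.array(m['R']).T@m['t'])
    for n in('cold_box','lid_bar','stay_pin','carrier','cover','bottle1','mug','stick_tub','card_terminal','cup_stack','syrup','sugar_tub'):
        print(n,[(np.round(d['point']).astype(int).tolist(),round(d['score'],2)) for d in find_in(c,n)[:4]])
E
```

```text
0.0 [0.17736911 0.52008684 0.23040517] [ 9.86509141e-01 -1.63703530e-01 -1.46482321e-04  9.21171699e-04] 0.0187 0.08566303463091679
side 470.11175147525205 470.11175147525205 330.5012394606463 202.81312878318062 [[0.8951, -0.4459, -0.0046], [-0.2428, -0.4787, -0.8437], [0.374, 0.7563, -0.5367]] [-0.4445, 0.3054, 1.2473] campos [ 0.00549685 -0.99540097  0.92511345]
cold_box [([198, 336], 0.76)]
lid_bar [([158, 348], 0.55)]
stay_pin [([209, 356], 0.9)]
carrier [([376, 417], 0.58)]
cover [([330, 421], 0.82)]
bottle1 []
mug [([200, 236], 0.7), ([156, 350], 0.36)]
stick_tub [([295, 469], 0.98)]
card_terminal [([231, 251], 0.72)]
cup_stack [([234, 420], 0.9)]
syrup [([176, 268], 0.85), ([208, 354], 0.29)]
sugar_tub [([162, 307], 0.6), ([378, 418], 0.22)]
top 438.5252741954491 438.5252741954491 324.6651475488696 196.92060156332195 [[-0.0233, -0.9996, 0.0152], [-0.9948, 0.0216, -0.0997], [0.0994, -0.0175, -0.9949]] [0.0378, 0.5441, 1.6451] campos [0.37866976 0.05473883 1.69035291]
cold_box [([185, 270], 0.96), ([210, 406], 0.4)]
lid_bar [([156, 273], 0.69)]
stay_pin [([181, 315], 0.56)]
carrier [([157, 268], 0.26)]
cover [([192, 436], 0.96)]
bottle1 [([182, 272], 0.37)]
mug [([257, 211], 0.7)]
stick_tub [([150, 422], 0.97)]
card_terminal [([252, 267], 0.98)]
cup_stack [([144, 362], 0.92)]
syrup [([216, 195], 0.73), ([181, 266], 0.6)]
sugar_tub [([174, 200], 0.97)]
```

View pics/side0.png

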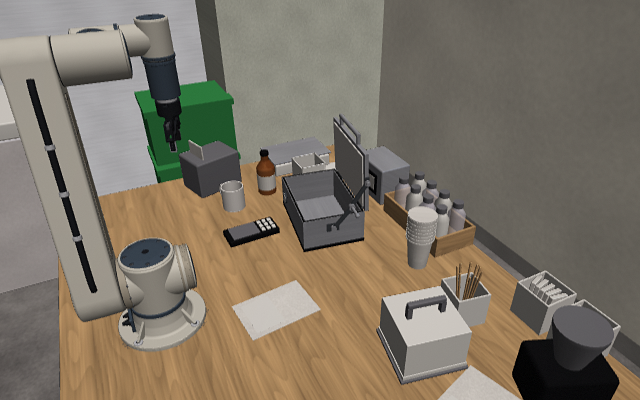

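View pics/top0.png

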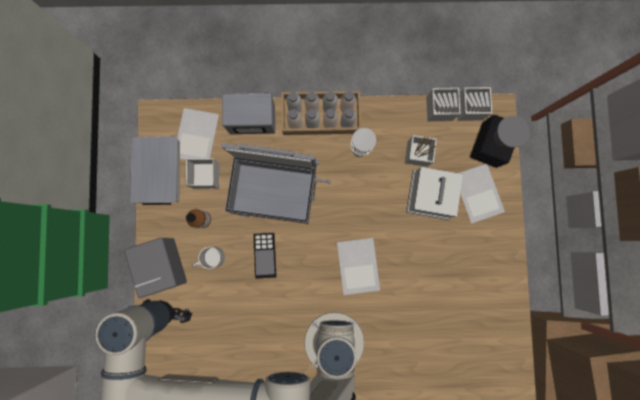

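```bash
cat > h.py <<'E'
from workcell import *
import cv2,numpy as np
from scipy.optimize import minimize
from scipy.spatial.transform import Rotation as Ro
C={c:camera_model(c) for c in('side','top')}
def proj(c,P):
    m=C[c];q=np.asarray(P)@np.array(m['R']).T+m['t'];return np.c_[m['fx']*q[:,0]/q[:,2]+m['cx'],m['fy']*q[:,1]/q[:,2]+m['cy']]
def ray(c,rc):
    m=C[c];d=np.array([(rc[1]-m['cx'])/m['fx'],(rc[0]-m['cy'])/m['fy'],1])
    R=np.array(m['R']);return -R.T@m['t'],R.T@d
def at_z(c,rc,z):
    o,d=ray(c,rc);return o+d*(z-o[2])/d[2]
def tri(rs,rt):
    A=[];b=[]
    for c,p in(('side',rs),('top',rt)):
        o,d=ray(c,p);d/=np.linalg.norm(d);M=np.eye(3)-np.outer(d,d);A.append(M);b.append(M@o)
    X=np.linalg.lstsq(np.vstack(A),np.hstack(b),rcond=None)[0]
    return X,[np.linalg.norm(A[i]@X-b[i]) for i in(0,1)]
def box(cx,cy,z0,z1,sx,sy):
    return np.array([[cx+a*sx/2,cy+b*sy/2,z] for a in(-1,1) for b in(-1,1) for z in(z0,z1)])
def render(c,parts,x):
    S=8;im=np.zeros((400*2,640*2),np.uint8);Rz=Ro.from_euler('z',x[2]).as_matrix()
    for P in parts:
        h=cv2.convexHull(proj(c,P@Rz.T+[x[0],x[1],x[3] if len(x)>3 else 0]).astype(np.float32)*2)
        cv2.fillConvexPoly(im,np.round((h+.5)*16).astype(np.int32),255,shift=4)
    return cv2.resize(im,(640,400),interpolation=cv2.INTER_AREA)/255.
def fit(parts,masks,x0):
    def f(x):
        e=0
        for c,m in masks.items():
            p=render(c,parts,x);e+=np.abs(p-m).sum()/m.sum()
        return e
    x0=np.array(x0,float);d=np.array([.015,.015,.08,.01][:len(x0)])
    for k in range(3):
        s=np.vstack([x0]+[x0+np.eye(len(x0))[i]*d[i]*(-1)**k for i in range(len(x0))])
        x0=minimize(f,x0,method='Nelder-Mead',options=dict(initial_simplex=s,xatol=1e-4,fatol=1e-4)).x;d=d/2
    return x0,f(x0)
def mask(c,n):
    L=silhouettes(c,n);return L[0]['mask'].astype(float) if L else None
COVER=[box(0,0,0,.112,.156,.156)]
HANDLE=[box(0,0,.141,.155,.096,.014)]
E
python3 - <<'E'
from h import *
[get_image(c) for c in C]
res={}
mk={n:{c:mask(c,n) for c in C} for n in('cover','cold_box')}
for n in mk:
    v=np.zeros((400,640,3),np.uint8)
    print(n,{c:(m.sum(),np.argwhere(m).min(0),np.argwhere(m).max(0)) for c,m in mk[n].items()})
for c in C: cv2.imwrite(f'pics/m_{c}.png',np.dstack([mk['cover'][c]*255,mk['cold_box'][c]*255,get_image(c)[:,:,0]]).astype(np.uint8))
np.save('mk.npy',mk,allow_pickle=True)
p=at_z('top',(193,434),.12)
full=[box(0,0,.0,.112,.156,.156),box(-.045,0,.112,.155,.012,.014),box(.045,0,.112,.155,.012,.014),HANDLE[0]]
print('cover',fit(full,mk['cover'],[p[0],p[1],0,.008]))
for c in C: print(c,fit(full,{c:mk['cover'][c]},[p[0],p[1],0]))
lid=box(.105,0,.112,.312,.014,.3)
p=at_z('top',(193,271),.0)
cb=[box(0,0,0,.112,.2,.3),lid,box(.1+.0,0,.312,.349,.014,.17)]
print('box',fit(cb,mk['cold_box'],[p[0],p[1],0]))
for c in C: print(c,fit(cb,{c:mk['cold_box'][c]},[p[0],p[1],0]))
for n in('lid_bar','stay_pin'):
    print(n,tri(find_in('side',n)[0]['point'],find_in('top',n)[0]['point']))
for n in('mug','stick_tub','card_terminal','cup_stack','syrup','sugar_tub'):
    print(n,at_z('top',find_in('top',n)[0]['point'],.08).round(3))
# crop views
a=get_image('side');b=get_image('top')
v=np.vstack([cv2.resize(a[100:260,260:400],(700,800)) [:300*2+0][:0] if 0 else cv2.resize(a[105:255,270:400],None,fx=4,fy=4,interpolation=3)])
w=cv2.resize(b[130:230,210:345],None,fx=2,fy=2,interpolation=3)
o=np.zeros((600,800,3),np.uint8);o[:600,:520]=v;o[:200,530:800]=w;w2=cv2.resize(b[150:230,395:480],None,fx=3,fy=3,interpolation=3);o[210:450,530:785]=w2
cv2.imwrite('pics/crop1.png',o[:,:,::-1])
E
```

```text
cover {'side': (np.float64(6379.0), array([286, 378]), array([379, 471])), 'top': (np.float64(2198.0), array([167, 409]), array([217, 461]))}
cold_box {'side': (np.float64(7182.0), array([114, 282]), array([251, 370])), 'top': (np.float64(5950.0), array([143, 222]), array([222, 330]))}
cover (array([ 0.55022066, -0.3857695 , -0.20512695,  0.002431  ]), np.float64(0.05428120638322059))
side (array([ 0.5524458 , -0.3844572 , -0.20094607]), np.float64(0.017111908252876316))
top (array([ 0.54958812, -0.38596569, -0.20446759]), np.float64(0.0349355028635658))
box (array([ 0.56797928,  0.22446201, -0.17339341]), np.float64(0.09354255175295666))
side (array([ 0.56981056,  0.22428359, -0.17085119]), np.float64(0.043695294882085386))
top (array([ 0.56649184,  0.22516116, -0.17010153]), np.float64(0.04540517383423957))
lid_bar (array([0.67487757, 0.20905923, 0.21384664]), [np.float64(0.0019014820675731508), np.float64(0.0019014820675731987)])
stay_pin (array([0.58894221, 0.06005015, 0.12949955]), [np.float64(0.0009670160159503386), np.float64(0.0009670160159504664)])
mug [0.334 0.449 0.08 ]
stick_tub [ 0.709 -0.335  0.08 ]
card_terminal [0.33  0.245 0.08 ]
cup_stack [ 0.74  -0.119  0.08 ]
syrup [0.477 0.491 0.08 ]
sugar_tub [0.64 0.48 0.08]
```

View pics/crop1.png

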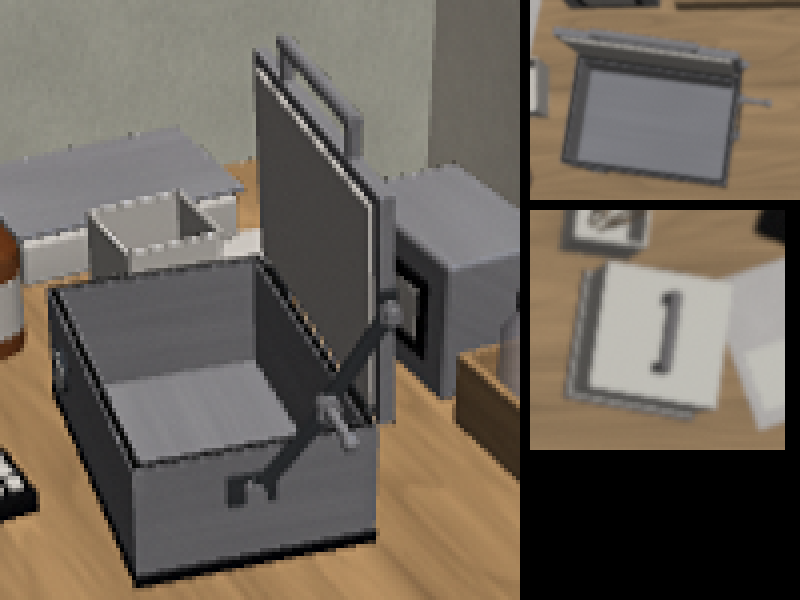

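```bash
cat >> h.py <<'E'
def go(x,y,z,hdg=None):
    "print increment to world TCP x,y,z, tool pointing straight down, tool-x heading in deg"
    s=r.read_state();R=Ro.from_quat(s['ee_rot']);M=R.as_matrix()
    cur=np.degrees(np.arctan2(M[1,0],M[0,0]));h=cur if hdg is None else hdg
    a=np.radians(h);T=np.array([[np.cos(a),np.sin(a),0],[np.sin(a),-np.cos(a),0],[0,0,-1]]).T
    T=np.column_stack([[np.cos(a),np.sin(a),0],[np.sin(a),-np.cos(a),0],[0,0,-1]])
    rv=np.degrees((R.inv()*Ro.from_matrix(T)).as_rotvec())
    print('d',np.round(M.T@(np.array([x,y,z])-s['eef_pos']),4),'rv',rv.round(1),'| t',round(s['time'],2),'pos',np.round(s['eef_pos'],4),'hdg',round(cur,1),'w',round(s['grip_width'],4),'gf',np.round(s['grip_force'],1),'F',np.round(s['contact_force'],1))
E
python3 -c "
from h import *
go(.551,-.386,.23,-11.6)"
```

```text
d [0.6461 0.7374 0.0013] rv [-0.   0.  -7.2] | t 2.3 pos [0.1776 0.5206 0.2313] hdg -18.8 w 0.0855 gf 0.0 F [-0.5 -0.4 -0.3]
```

arm_command(increments=[[1,0.258,0.295,0,0,0,-3],[1,0.258,0.295,0,0,0,-3],[1,0.258,0.295,0,0,0,-3],[1,0.258,0.295,0,0,0,-3],[1,0.258,0.295,0,0,0,-3],[1,0.258,0.295,0,0,0,-3],[1,0.258,0.295,0,0,0,-3],[1,0.258,0.295,0,0,0,-3]])

```text
time: 3.1
eef_pos: [0.3268, 0.1558, 0.2317]
ee_rot: [0.99, -0.138, 0.0, -0.001]
contact_force: [1.1, 1.4, 1.2]
grip_width: 0.0857
grip_force: 0.0
```

arm_command(increments=[[1,0.364,0.463,0,0,0,-4.2],[1,0.364,0.463,0,0,0,-4.2],[1,0.364,0.463,0,0,0,-4.2],[1,0.364,0.463,0,0,0,-4.2],[1,0.364,0.463,0,0,0,-4.2],[1,0.364,0.463,0,0,0,-4.2],[1,0.364,0.463,0,0,0,-4.2],[1,0.364,0.463,0,0,0,-4.2]])

```text
time: 3.9
eef_pos: [0.4789, -0.2143, 0.2314]
ee_rot: [0.995, -0.102, 0.0, 0.0]
contact_force: [2.1, 1.4, 0.9]
grip_width: 0.0852
grip_force: 0.0
```

```bash
python3 -c "
from h import *
go(.551,-.386,.137,-11.6)"
```

```text
d [0.1052 0.1536 0.0944] rv [-0.  -0.  -0.1] | t 3.9 pos [ 0.4789 -0.2143  0.2314] hdg -11.7 w 0.0852 gf 0.0 F [2.1 1.4 0.9]
```

arm_command(increments=[[1,0.105,0.154,0,0,0,0],[1,0.105,0.154,0,0,0,0],[1,0.105,0.154,0,0,0,0],[1,0.105,0.154,0,0,0,0],[0.8,0.105,0.154,0.05,0,0,0],[0.6,0.105,0.154,0.094,0,0,0],[0.6,0.105,0.154,0.094,0,0,0],[0.4,0.105,0.154,0.094,0,0,0]])

```text
time: 4.7
eef_pos: [0.5502, -0.3844, 0.1381]
ee_rot: [0.995, -0.101, -0.001, 0.001]
contact_force: [-0.1, 0.1, 2.1]
grip_width: 0.0379
grip_force: 0.0
```

arm_command(increments=[[0,0,0,0,0,0,0],[0,0,0,0,0,0,0],[0,0,0,0,0,0,0],[0,0,0,0,0,0,0],[0,0,0,0,0,0,0],[0,0,0,0,0,0,0]])

```text
time: 5.3
eef_pos: [0.5516, -0.3856, 0.1405]
ee_rot: [0.995, -0.101, 0.003, 0.002]
contact_force: [0.3, -3.4, 6.9]
grip_width: 0.0128
grip_force: 62.5
```

```bash
python3 -c "
from h import *
go(.37,-.28,.26,-11.6)"
```

```text
d [-0.1985 -0.0664 -0.1208] rv [ 0.2 -0.3 -0. ] | t 5.3 pos [ 0.5516 -0.3856  0.1405] hdg -11.6 w 0.0128 gf 62.5 F [ 0.3 -3.4  6.9]
```

arm_command(increments=[[0,0,0,-0.02,0,0,0],[0,0,0,-0.05,0,0,0],[0,0,0,-0.08,0,0,0],[0,0,0,-0.11,0,0,0],[0,0,0,-0.13,0,0,0],[0,0,0,-0.135,0,0,0],[0,-0.04,-0.013,-0.135,0,0,0],[0,-0.08,-0.026,-0.135,0,0,0]])

```text
time: 6.1
eef_pos: [0.4764, -0.3412, 0.2687]
ee_rot: [0.995, -0.101, -0.002, -0.001]
contact_force: [-0.7, 0.9, -0.7]
grip_width: 0.0127
grip_force: 61.3
```

arm_command(increments=[[0,-0.04,-0.013,0,0,0,0],[0,-0.08,-0.027,0,0,0,0],[0,-0.119,-0.04,0,0,0,0],[0,-0.119,-0.04,0,0,0,0],[0,-0.119,-0.04,0.04,0,0,0],[0,-0.119,-0.04,0.08,0,0,0],[0,-0.119,-0.04,0.11,0,0,0],[0,-0.119,-0.04,0.11,0,0,0]])

```text
time: 6.9
eef_pos: [0.3652, -0.2771, 0.1573]
ee_rot: [0.995, -0.102, -0.005, -0.002]
contact_force: [0.0, 0.2, -2.7]
grip_width: 0.013
grip_force: 61.3
```

```bash
python3 - <<'E'
from h import *
go(.37,-.28,.134,-11.6)
b=get_image('top');a=get_image('side')
w=cv2.resize(b[130:250,360:480],None,fx=4,fy=4,interpolation=3)
v=cv2.resize(a[270:400,350:490],None,fx=2,fy=2,interpolation=3)
o=np.zeros((480,770,3),np.uint8);o[:,:480]=w;o[:260,485:765]=v
cv2.imwrite('pics/crop2.png',o[:,:,::-1])
for c in C:
  for n in('bottle1','carrier'):print(c,n,[(np.round(d['point'],1).tolist(),round(d['score'],2)) for d in find_in(c,n)[:6]])
E
```

```text
d [0.0055 0.002  0.0233] rv [-0.2  0.6 -0.1] | t 6.9 pos [ 0.3652 -0.2771  0.1573] hdg -11.7 w 0.013 gf 61.3 F [ 0.   0.2 -2.7]
side bottle1 [([348.0, 410.3], 0.96), ([325.4, 402.6], 0.93), ([341.9, 445.7], 0.79), ([203.0, 307.5], 0.6), ([228.8, 250.7], 0.49)]
side carrier [([361.8, 423.2], 0.76)]
top bottle1 [([201.4, 421.6], 0.7), ([185.7, 443.8], 0.67), ([203.9, 440.7], 0.49), ([153.7, 269.1], 0.29)]
top carrier [([192.9, 426.5], 0.59)]
```

View pics/crop2.png

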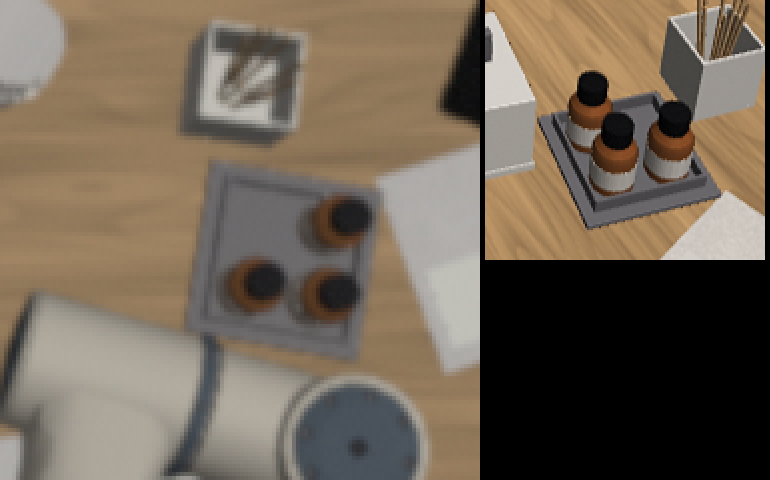

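arm_command(increments=[[0,0,0,0.01,0,0,0],[0,0,0,0.018,0,0,0],[0,0,0,0.022,0,0,0],[0,0,0,0.024,0,0,0],[0,0,0,0.025,0,0,0],[0,0,0,0.025,0,0,0],[0.5,0,0,0.02,0,0,0],[0.5,0,0,0.02,0,0,0]])

```text
time: 8.0
eef_pos: [0.3696, -0.2798, 0.1437]
ee_rot: [0.995, -0.101, 0.001, 0.001]
contact_force: [0.1, -0.6, -0.3]
grip_width: 0.0412
grip_force: 0.0
```

arm_command(increments=[[0.6,0,0,0,0,0,0],[0.6,0,0,0,0,0,0],[0.6,0,0,-0.03,0,0,0],[0.6,0,0,-0.08,0,0,0],[0.6,0,0,-0.1,0,0,0],[0.6,0,0,-0.1,0,0,0]])

```text
time: 8.6
eef_pos: [0.3703, -0.2802, 0.246]
ee_rot: [0.995, -0.101, 0.003, 0.001]
contact_force: [-0.5, 0.0, -0.2]
grip_width: 0.051
grip_force: 0.0
```

```bash
python3 - <<'E'
from h import *
b=get_image('top');a=get_image('side')
# caps: dark blobs in a window around the carrier
for n,im,(r0,r1,c0,c1) in(('top',b,(165,225,405,462)),('side',a,(295,375,380,470))):
    g=im[r0:r1,c0:c1].max(2)
    k,l,st,ce=cv2.connectedComponentsWithStats((g<50).astype(np.uint8))
    print(n,[(ce[i][::-1].round(1)+[r0,c0],st[i][4]) for i in range(1,k) if st[i][4]>15])
mk={c:mask(c,'carrier') for c in C}
car=[box(0,0,0,.008,.17,.17),box(0,0,.008,.026,.14,.14)]
print('masks',[m.sum() for m in mk.values()])
print('carrier top',fit([car[0]],{'top':cv2.morphologyEx(mk['top'],cv2.MORPH_CLOSE,np.ones((25,25)))},[.551,-.386,-.2]))
mc={c:mask(c,'cover') for c in C};print({c:m.sum() for c,m in mc.items()})
full=[box(0,0,.0,.112,.156,.156),box(-.045,0,.112,.155,.012,.014),box(.045,0,.112,.155,.012,.014),HANDLE[0]]
print('cover side',fit(full,{'side':mc['side']},[.365,-.277,-.2]))
print(silhouettes('top','bottle1')[0]['point'],len(silhouettes('side','bottle1')))
go(.365,-.277,.24,-11.6)
E
```

```text
top [(array([184., 447.]), np.int32(64)), (array([200.1, 425.6]), np.int32(64)), (array([202.8, 444.1]), np.int32(65))]
side [(array([314.2, 403.1]), np.int32(219)), (array([328.7, 443.7]), np.int32(270)), (array([335.2, 415.7]), np.int32(258)), (array([350.8, 394. ]), np.int32(103)), (array([353.4, 454.6]), np.int32(20))]
masks [np.float64(2002.0), np.float64(1280.0)]
carrier top (array([ 0.54973012, -0.38519499, -0.19879337]), np.float64(0.06012237962702359))
{'side': np.float64(5831.0), 'top': np.float64(328.0)}
cover side (array([ 0.36278319, -0.2814595 , -0.19579471]), np.float64(0.019463247483867494))
[185.1, 445.4] 4
d [-0.0037 -0.0013  0.0015] rv [-0.   0.1 -0. ] | t 9.0 pos [ 0.3683 -0.2791  0.2415] hdg -11.6 w 0.0513 gf 0.0 F [-0.1  0.4 -0.8]
```

```bash
python3 - <<'E'
from h import *
for s,t in(((314.2,403.1),(184,447)),((328.7,443.7),(202.8,444.1)),((335.2,415.7),(200.1,425.6))):
    X,e=tri(s,t);print(X.round(4),np.round(e,4),'z.1:',at_z('top',t,.1).round(4),at_z('side',s,.095).round(4))
R=Ro.from_euler('z',-.172).as_matrix()
for y in(-.09,-.03,.03,.09): print(y,(R@[-.03,y,0]+[.568,.2245,0]).round(4))
E
```

```text
[ 0.5329 -0.3923  0.1386] [0.0413 0.0413] z.1: [ 0.5754 -0.4234  0.1   ] [ 0.5174 -0.3491  0.095 ]
[ 0.5339 -0.4261  0.1082] [0.0333 0.0333] z.1: [ 0.5064 -0.4092  0.1   ] [ 0.5756 -0.4294  0.095 ]
[ 0.5347 -0.3659  0.0286] [0.0121 0.0121] z.1: [ 0.5178 -0.3418  0.1   ] [ 0.5065 -0.4163  0.095 ]
-0.09 [0.523 0.141 0.   ]
-0.03 [0.5333 0.2001 0.    ]
0.03 [0.5436 0.2592 0.    ]
0.09 [0.5538 0.3183 0.    ]
```

arm_command(increments=[[0.7,0.157,0.033,0,0,0,0],[0.7,0.157,0.033,0,0,0,0],[0.7,0.157,0.033,0,0,0,0],[0.7,0.157,0.033,0,0,0,0],[0.7,0.157,0.033,0.05,0,0,0],[0.7,0.157,0.033,0.09,0,0,0],[0.7,0.157,0.033,0.09,0,0,0]])

```text
time: 9.7
eef_pos: [0.5122, -0.341, 0.145]
ee_rot: [0.995, -0.102, -0.006, -0.003]
contact_force: [-0.1, 0.4, -1.0]
grip_width: 0.0597
grip_force: 0.0
```

```bash
python3 - <<'E'
from h import *
go(.5175,-.344,.075,-11.6)
b=get_image('top');a=get_image('side')
v=cv2.resize(a[260:380,360:490],None,fx=4,fy=4,interpolation=3)
cv2.imwrite('pics/crop3.png',v[:,:,::-1])
go(.5175,-.344,.075,-11.6)
E
```

```text
d [0.0068 0.0022 0.0699] rv [-0.2  0.8 -0.1] | t 9.7 pos [ 0.5122 -0.341   0.145 ] hdg -11.7 w 0.0597 gf 0.0 F [-0.1  0.4 -1. ]
d [ 0.0019 -0.0001  0.0779] rv [ 0.1  0.1 -0. ] | t 9.8 pos [ 0.5157 -0.3436  0.1529] hdg -11.6 w 0.0595 gf 0.0 F [-0.  -0.8  2.1]
```

View pics/crop3.png

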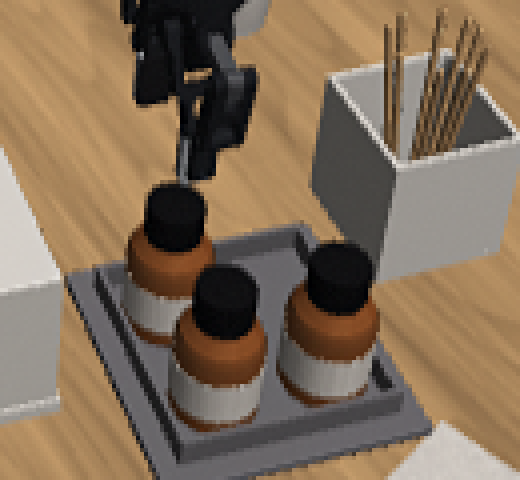

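arm_command(increments=[[0.7,0.001,0,0.03,0,0,0],[0.7,0.001,0,0.055,0,0,0],[0.7,0.001,0,0.075,0,0,0],[0.7,0.001,0,0.075,0,0,0],[0,0.001,0,0.075,0,0,0],[0,0.001,0,0.075,0,0,0],[0,0.001,0,0.075,0,0,0],[0,0.001,0,0.075,0,0,0]])

```text
time: 10.6
eef_pos: [0.5185, -0.3446, 0.0806]
ee_rot: [0.995, -0.101, 0.003, 0.001]
contact_force: [-0.7, -0.1, 6.0]
grip_width: 0.0347
grip_force: 59.3
```

```bash
python3 - <<'E'
from h import *
R=Ro.from_euler('z',-.172).as_matrix()
for y in(-.07,.005,.08): print(y,(R@[-.035,y,0]+[.568,.2245,0]).round(4))
p=R@[-.035,.08,0]+[.568,.2245,.235];go(*p,-9.9)
E
```

```text
-0.07 [0.5215 0.1615 0.    ]
0.005 [0.5344 0.2354 0.    ]
0.08 [0.5472 0.3093 0.    ]
d [-0.1026 -0.646  -0.1564] rv [ 0.1 -0.3 -1.7] | t 10.6 pos [ 0.5185 -0.3446  0.0806] hdg -11.6 w 0.0347 gf 59.3 F [-0.7 -0.1  6. ]
```

arm_command(increments=[[0,0,0,-0.03,0,0,0],[0,0,0,-0.07,0,0,0],[0,0,0,-0.12,0,0,0],[0,0,0,-0.16,0,0,0],[0,-0.007,-0.04,-0.16,0,0,-0.4],[0,-0.013,-0.08,-0.16,0,0,-0.8],[0,-0.02,-0.125,-0.16,0,0,-1.2],[0,-0.027,-0.17,-0.16,0,0,-1.7]])

```text
time: 11.4
eef_pos: [0.5245, -0.1698, 0.2382]
ee_rot: [0.996, -0.087, 0.001, -0.0]
contact_force: [1.2, 0.3, -1.5]
grip_width: 0.0342
grip_force: 60.3
```

arm_command(increments=[[0,-0.01,-0.045,0,0,0,0],[0,-0.02,-0.09,0,0,0,0],[0,-0.03,-0.135,0,0,0,0],[0,-0.04,-0.18,0,0,0,0],[0,-0.05,-0.225,0,0,0,0],[0,-0.06,-0.27,0,0,0,0],[0,-0.07,-0.315,0,0,0,0],[0,-0.08,-0.36,0,0,0,0]])

```text
time: 12.2
eef_pos: [0.5075, 0.199, 0.2385]
ee_rot: [0.996, -0.087, 0.001, -0.001]
contact_force: [0.5, -0.7, -1.5]
grip_width: 0.0343
grip_force: 60.3
```

```bash
python3 - <<'E'
from h import *
a=get_image('side');go(.547,.309,.235,-9.9)
for c in C:
    L=find_in(c,'bottle1') if c=='side' else (get_image('top'),find_in(c,'bottle1'))[1]
    print(c,[(np.round(d['point'],1).tolist(),round(d['score'],2)) for d in L[:6]])
E
```

```text
d [ 0.0216 -0.1094  0.0028] rv [-0.2 -0.   0.2] | t 12.25 pos [0.5072 0.2048 0.2374] hdg -9.7 w 0.0346 gf 60.6 F [ 1.1  5.8 -0.6]
side [([340.0, 443.2], 0.72), ([349.2, 414.2], 0.64), ([177.1, 304.7], 0.62)]
top [([186.3, 443.5], 0.57), ([205.4, 440.0], 0.53), ([169.7, 283.6], 0.47), ([148.9, 421.5], 0.18)]
```

arm_command(increments=[[0,0.01,-0.04,0,0,0,0],[0,0.021,-0.08,0,0,0,0],[0,0.021,-0.107,0,0,0,0],[0,0.021,-0.107,0.03,0,0,0],[0,0.021,-0.107,0.06,0,0,0],[0,0.021,-0.107,0.06,0,0,0],[0,0.021,-0.107,0.06,0,0,0]])

```text
time: 13.1
eef_pos: [0.5477, 0.2975, 0.1784]
ee_rot: [0.996, -0.087, 0.0, 0.0]
contact_force: [-0.1, -0.3, -0.4]
grip_width: 0.0349
grip_force: 60.7
```

```bash
python3 - <<'E'
from h import *
a=get_image('side');b=get_image('top');go(.547,.309,.074,-9.9)
v=np.zeros((480,800,3),np.uint8)
v[:,:400]=cv2.resize(a[120:240,270:370],None,fx=4,fy=4,interpolation=3)
v[:400,400:]=cv2.resize(b[135:235,225:325],None,fx=4,fy=4,interpolation=3)
cv2.imwrite('pics/crop4.png',v[:,:,::-1])
E
```

```text
d [-0.0036 -0.0098  0.106 ] rv [-0.1 -0.2 -0.1] | t 13.2 pos [0.5484 0.2985 0.18  ] hdg -10.0 w 0.0343 gf 60.7 F [-0.5  0.2 -0.6]
```

View pics/crop4.png

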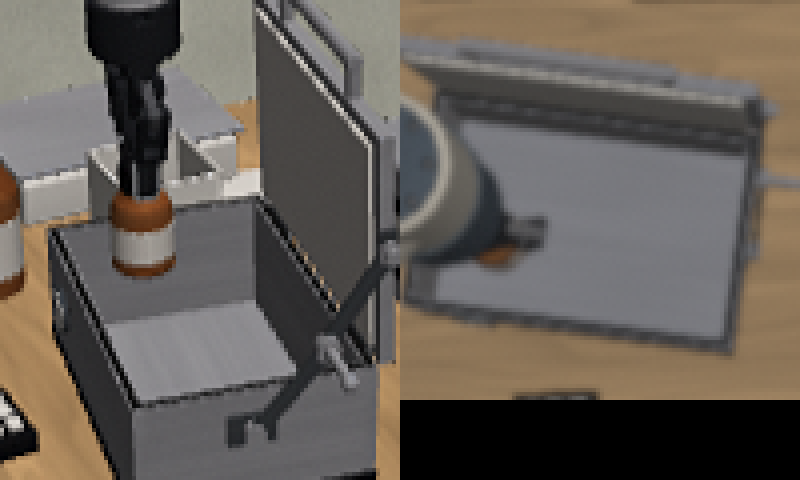

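arm_command(increments=[[0,-0.003,-0.008,0.03,0,0,0],[0,-0.003,-0.008,0.06,0,0,0],[0,-0.003,-0.008,0.085,0,0,0],[0,-0.003,-0.008,0.098,0,0,0],[0,-0.003,-0.008,0.104,0,0,0],[0,-0.003,-0.008,0.105,0,0,0],[0,-0.003,-0.008,0.105,0,0,0]])

```text
time: 13.9
eef_pos: [0.5474, 0.3058, 0.0777]
ee_rot: [0.996, -0.086, 0.003, 0.0]
contact_force: [-5.6, -6.7, 14.5]
grip_width: 0.0342
grip_force: 62.2
```

```bash
python3 -c "
from h import *
go(.547,.309,.235,-9.9)"
```

```text
d [-1.000e-04 -3.000e-03 -1.573e-01] rv [-0.  -0.3  0. ] | t 13.9 pos [0.5474 0.3058 0.0777] hdg -9.9 w 0.0342 gf 62.2 F [-5.6 -6.7 14.5]
```

arm_command(increments=[[0.3,0,0,-0.003,0,0,0],[0.6,0,0,-0.004,0,0,0],[0.6,0,0,-0.004,0,0,0],[0.6,0,0,-0.004,0,0,0],[0.6,0,0,-0.03,0,0,0],[0.6,0,0,-0.07,0,0,0],[0.6,0,0,-0.12,0,0,0],[0.6,0,0,-0.16,0,0,0]])

```text
time: 14.7
eef_pos: [0.5459, 0.3072, 0.2352]
ee_rot: [0.996, -0.087, 0.001, -0.0]
contact_force: [1.4, -0.6, 0.2]
grip_width: 0.0514
grip_force: 0.0
```

```bash
cat > caps.py <<'E'
from h import *
def caps(verbose=1):
    b=get_image('top');a=get_image('side')
    for n,im,(r0,r1,c0,c1),z in(('top',b,(165,225,405,462),.1),('side',a,(295,375,395,470),.095)):
        g=im[r0:r1,c0:c1].max(2)
        k,l,st,ce=cv2.connectedComponentsWithStats((g<50).astype(np.uint8))
        print(n,[(at_z(n,ce[i][::-1]+[r0,c0],z)[:2].round(4),st[i][4]) for i in range(1,k) if st[i][4]>30])
    for c in C: print(c,[(np.round(d['point'],1).tolist(),round(d['score'],2)) for d in find_in(c,'bottle1')[:6]])
    return a,b
E
python3 -c "
from caps import *
caps();go(.5755,-.425,.235,-11.6)"
```

```text
top [(array([ 0.5756, -0.4233]), np.int32(64)), (array([ 0.5068, -0.409 ]), np.int32(64))]
side [(array([ 0.5756, -0.4295]), np.int32(271)), (array([ 0.5067, -0.4163]), np.int32(259)), (array([ 0.432 , -0.4625]), np.int32(50))]
side [([199.2, 305.2], 0.88), ([350.0, 410.1], 0.82), ([338.7, 443.3], 0.74), ([233.8, 421.6], 0.67), ([164.5, 306.3], 0.53)]
top [([203.4, 442.1], 0.72), ([184.4, 444.7], 0.56), ([199.5, 249.9], 0.5)]
d [ 0.1556  0.7166 -0.0031] rv [-0.1 -0.1  1.7] | t 14.9 pos [0.5458 0.3077 0.2333] hdg -9.9 w 0.0513 gf 0.0 F [ 0.2  0.3 -0.7]
```

arm_command(increments=[[0.7,0.083,0.382,0,0,0,1],[0.7,0.083,0.382,0,0,0,1],[0.7,0.083,0.382,0,0,0,1],[0.7,0.083,0.382,0,0,0,1],[0.7,0.083,0.382,0,0,0,1],[0.7,0.083,0.382,0,0,0,1],[0.7,0.083,0.382,0,0,0,1],[0.7,0.083,0.382,0,0,0,1]])

```text
time: 15.7
eef_pos: [0.5603, -0.0859, 0.2307]
ee_rot: [0.995, -0.096, -0.002, 0.0]
contact_force: [1.3, 0.7, 0.3]
grip_width: 0.06
grip_force: 0.0
```

arm_command(increments=[[0.7,0.072,0.334,0,0,0,0.7],[0.7,0.072,0.334,0,0,0,0.7],[0.7,0.072,0.334,0,0,0,0.7],[0.7,0.072,0.334,0,0,0,0.7],[0.7,0.072,0.334,0,0,0,0.7],[0.7,0.072,0.334,0,0,0,0.7],[0.7,0.072,0.334,0,0,0,0.7],[0.7,0.072,0.334,0,0,0,0.7]])

```text
time: 16.5
eef_pos: [0.5667, -0.4296, 0.2274]
ee_rot: [0.995, -0.104, -0.003, -0.001]
contact_force: [0.3, 0.9, -1.3]
grip_width: 0.0597
grip_force: 0.0
```

```bash
python3 -c "
from caps import *
get_image('top');get_image('side');go(.5755,-.425,.075,-11.6)"
```

```text
d [ 0.0079 -0.002   0.1543] rv [-0.1  0.2 -0.1] | t 16.6 pos [ 0.568  -0.4257  0.2293] hdg -11.7 w 0.0597 gf 0.0 F [0.5 1.  0.5]
```

arm_command(increments=[[0.7,0.008,-0.002,0.04,0,0,0],[0.7,0.008,-0.002,0.08,0,0,0],[0.7,0.008,-0.002,0.12,0,0,0],[0.7,0.008,-0.002,0.15,0,0,0],[0.7,0.008,-0.002,0.153,0,0,0],[0,0.008,-0.002,0.153,0,0,0],[0,0.008,-0.002,0.153,0,0,0],[0,0.008,-0.002,0.153,0,0,0]])

```text
time: 17.4
eef_pos: [0.5781, -0.425, 0.0818]
ee_rot: [0.995, -0.101, 0.002, 0.001]
contact_force: [-0.6, -0.0, 2.7]
grip_width: 0.0347
grip_force: 59.9
```

arm_command(increments=[[0,0,0,0,0,0,0],[0,0,0,-0.005,0,0,0],[0,0,0,-0.04,0,0,0],[0,0,0,-0.08,0,0,0],[0,0,0,-0.12,0,0,0],[0,0,0,-0.16,0,0,0],[0,0,0,-0.16,0,0,0]])

```text
time: 18.1
eef_pos: [0.5783, -0.4265, 0.2473]
ee_rot: [0.995, -0.102, 0.005, 0.003]
contact_force: [0.9, -1.0, -1.0]
grip_width: 0.0346
grip_force: 60.3
```

```bash
python3 -c "
from caps import *
caps();go(.5344,.2354,.235,-9.9)"
```

```text
top [(array([ 0.605 , -0.4652]), np.int32(77))]
side [(array([ 0.561 , -0.4528]), np.int32(124)), (array([ 0.5067, -0.4162]), np.int32(260)), (array([ 0.432 , -0.4625]), np.int32(50))]
side [([346.8, 412.0], 0.96), ([290.9, 450.7], 0.85), ([199.8, 303.2], 0.77), ([347.4, 424.9], 0.48)]
top [([197.3, 247.5], 0.76), ([205.7, 447.7], 0.63), ([182.9, 457.9], 0.59)]
d [-0.1743 -0.6375  0.004 ] rv [-0.1  0.2 -1.7] | t 18.3 pos [ 0.5764 -0.4242  0.2375] hdg -11.6 w 0.0341 gf 60.3 F [ 0.3  0.  -2.7]
```

arm_command(increments=[[0,-0.01,-0.036,0,0,0,0],[0,-0.023,-0.084,0,0,0,0],[0,-0.036,-0.132,0,0,0,0],[0,-0.049,-0.18,0,0,0,0],[0,-0.062,-0.228,0,0,0,0],[0,-0.076,-0.276,0,0,0,0],[0,-0.089,-0.324,0,0,0,0],[0,-0.102,-0.372,0,0,0,0]])

```text
time: 19.1
eef_pos: [0.5506, -0.0379, 0.2378]
ee_rot: [0.995, -0.101, -0.001, 0.0]
contact_force: [0.7, -0.2, -2.0]
grip_width: 0.0343
grip_force: 60.5
```

arm_command(increments=[[0,-0.013,-0.048,0,0,0,0],[0,-0.026,-0.096,0,0,0,0],[0,-0.04,-0.144,0,0,0,-0.5],[0,-0.053,-0.192,0,0,0,-1],[0,-0.066,-0.235,0,0,0,-1.7],[0,-0.072,-0.265,0,0,0,-1.7],[0,-0.072,-0.265,0.02,0,0,-1.7],[0,-0.072,-0.265,0.03,0,0,-1.7]])

```text
time: 19.9
eef_pos: [0.5333, 0.2347, 0.2059]
ee_rot: [0.996, -0.086, -0.002, 0.001]
contact_force: [-0.4, -0.8, -2.8]
grip_width: 0.0342
grip_force: 60.5
```

```bash
python3 -c "
from caps import *
get_image('top');get_image('side');print([(d['point'],d['score']) for d in find_in('top','bottle1')]);go(.5344,.2354,.074,-9.9)"
```

```text
[([203.2, 268.3], 0.53), ([263.7, 202.1], 0.41)]
d [-1.00e-04 -2.60e-03  1.34e-01] rv [ 0.2  0.1 -0.1] | t 20.05 pos [0.5344 0.2331 0.208 ] hdg -10.0 w 0.0344 gf 60.5 F [ 0.4 -0.3 -2. ]
```

arm_command(increments=[[0,0,0.001,0.04,0,0,0],[0,0,0.001,0.08,0,0,0],[0,0,0.001,0.11,0,0,0],[0,0,0.001,0.125,0,0,0],[0,0,0.001,0.132,0,0,0],[0,0,0.001,0.134,0,0,0],[0,0,0.001,0.134,0,0,0]])

```text
time: 20.75
eef_pos: [0.5356, 0.2314, 0.079]
ee_rot: [0.996, -0.087, 0.001, 0.001]
contact_force: [-5.7, -5.4, 13.9]
grip_width: 0.0344
grip_force: 60.5
```

arm_command(increments=[[0.3,0,0,-0.003,0,0,0],[0.6,0,0,-0.004,0,0,0],[0.6,0,0,-0.004,0,0,0],[0.6,0,0,-0.004,0,0,0],[0.6,0,0,-0.03,0,0,0],[0.6,0,0,-0.07,0,0,0],[0.6,0,0,-0.12,0,0,0],[0.6,0,0,-0.16,0,0,0]])

```text
time: 21.55
eef_pos: [0.5352, 0.2333, 0.2382]
ee_rot: [0.996, -0.087, 0.001, -0.0]
contact_force: [0.2, 1.8, 0.6]
grip_width: 0.0513
grip_force: 0.0
```

```bash
python3 -c "
from caps import *
caps();go(.5065,-.411,.235,-9.9)"
```

```text
top [(array([ 0.5066, -0.4091]), np.int32(65))]
side [(array([ 0.561 , -0.4528]), np.int32(124)), (array([ 0.5066, -0.4161]), np.int32(260)), (array([ 0.432 , -0.4625]), np.int32(50))]
side [([193.4, 301.9], 0.75), ([347.8, 411.2], 0.6), ([204.3, 315.6], 0.59)]
top [([205.4, 442.9], 0.65), ([202.4, 271.7], 0.49)]
d [8.300e-02 6.401e-01 1.000e-04] rv [-0.1 -0.1 -0. ] | t 21.75 pos [0.5352 0.2338 0.2363] hdg -9.9 w 0.0516 gf 0.0 F [ 0.2  0.3 -1.1]
```

Keep the heading at −9.9°.

arm_command(increments=[[0.7,0.05,0.386,0,0,0,0],[0.7,0.05,0.386,0,0,0,0],[0.7,0.05,0.386,0,0,0,0],[0.7,0.05,0.386,0,0,0,0],[0.7,0.05,0.386,0,0,0,0],[0.7,0.05,0.386,0,0,0,0],[0.7,0.05,0.386,0,0,0,0],[0.7,0.05,0.386,0,0,0,0]])

```text
time: 22.55
eef_pos: [0.5162, -0.1579, 0.2338]
ee_rot: [0.996, -0.087, -0.001, 0.0]
contact_force: [0.5, 1.4, 0.2]
grip_width: 0.0598
grip_force: 0.0
```

arm_command(increments=[[0.7,0.033,0.254,0,0,0,0],[0.7,0.033,0.254,0,0,0,0],[0.7,0.033,0.254,0,0,0,0],[0.7,0.033,0.254,0,0,0,0],[0.7,0.033,0.254,0,0,0,0],[0.7,0.033,0.254,0,0,0,0],[0.7,0.033,0.254,0.04,0,0,0],[0.7,0.033,0.254,0.04,0,0,0]])

```text
time: 23.35
eef_pos: [0.5031, -0.409, 0.1876]
ee_rot: [0.996, -0.087, -0.006, -0.004]
contact_force: [-0.7, 0.7, -1.6]
grip_width: 0.0599
grip_force: 0.0
```

```bash
python3 -c "
from caps import *
caps();go(.5065,-.411,.075,-9.9)"
```

```text
top [(array([ 0.5236, -0.4491]), np.int32(195))]
side [(array([ 0.5994, -0.3429]), np.int32(235)), (array([ 0.561 , -0.4528]), np.int32(124)), (array([ 0.5067, -0.4162]), np.int32(260)), (array([ 0.432 , -0.4625]), np.int32(50))]
side [([349.5, 413.5], 0.8), ([206.1, 313.0], 0.77), ([196.1, 335.4], 0.6), ([194.2, 301.5], 0.5)]
top [([197.5, 247.2], 0.77), ([200.4, 269.3], 0.54)]
d [-0.0007 -0.0006  0.1221] rv [ 0.1 -0.1  0. ] | t 23.55 pos [ 0.5069 -0.4115  0.1971] hdg -9.9 w 0.0597 gf 0.0 F [-0.8 -0.5  1.3]
```

arm_command(increments=[[0.7,0,0,0.04,0,0,0],[0.7,0,0,0.08,0,0,0],[0.7,0,0,0.11,0,0,0],[0.7,0,0,0.12,0,0,0],[0.7,0,0,0.12,0,0,0],[0,0,0,0.12,0,0,0],[0,0,0,0.12,0,0,0],[0,0,0,0.12,0,0,0]])

```text
time: 24.35
eef_pos: [0.5076, -0.4126, 0.0783]
ee_rot: [0.996, -0.086, 0.002, 0.001]
contact_force: [-0.1, -0.5, 6.5]
grip_width: 0.0341
grip_force: 59.3
```

arm_command(increments=[[0,0,0,0,0,0,0],[0,0,0,-0.005,0,0,0],[0,0,0,-0.04,0,0,0],[0,0,0,-0.08,0,0,0],[0,0,0,-0.12,0,0,0],[0,0,0,-0.16,0,0,0],[0,0,0,-0.16,0,0,0]])

```text
time: 25.05
eef_pos: [0.5078, -0.4132, 0.2429]
ee_rot: [0.996, -0.087, 0.005, 0.003]
contact_force: [0.2, -0.2, -1.0]
grip_width: 0.0344
grip_force: 60.3
```

```bash
python3 -c "
from caps import *
caps();go(.5215,.1615,.24,-9.9)"
```

```text
top [(array([ 0.5298, -0.4597]), np.int32(114))]
side [(array([ 0.561 , -0.4528]), np.int32(124)), (array([ 0.432 , -0.4625]), np.int32(50))]
side [([302.3, 416.6], 0.8), ([206.4, 314.0], 0.75), ([192.8, 300.8], 0.56)]
top [([201.8, 271.1], 0.65), ([204.5, 456.6], 0.61), ([198.0, 248.4], 0.5)]
d [-0.0831 -0.5664 -0.0051] rv [-0.1  0.1 -0. ] | t 25.25 pos [ 0.5056 -0.4107  0.2337] hdg -9.9 w 0.0343 gf 60.3 F [ 0.3  0.6 -1.3]
```

arm_command(increments=[[0,-0.006,-0.036,0,0,0,0],[0,-0.013,-0.084,0,0,0,0],[0,-0.02,-0.132,0,0,0,0],[0,-0.027,-0.18,0,0,0,0],[0,-0.034,-0.228,0,0,0,0],[0,-0.041,-0.276,0,0,0,0],[0,-0.048,-0.324,0,0,0,0],[0,-0.055,-0.372,0,0,0,0]])

```text
time: 26.05
eef_pos: [0.5149, -0.0337, 0.2339]
ee_rot: [0.996, -0.087, -0.001, 0.0]
contact_force: [0.5, 0.0, -0.8]
grip_width: 0.0341
grip_force: 60.5
```

arm_command(increments=[[0,-0.007,-0.048,0,0,0,0],[0,-0.014,-0.096,0,0,0,0],[0,-0.021,-0.144,0,0,0,0],[0,-0.028,-0.18,0,0,0,0],[0,-0.028,-0.194,0,0,0,0],[0,-0.028,-0.194,0.02,0,0,0],[0,-0.028,-0.194,0.03,0,0,0],[0,-0.028,-0.194,0.03,0,0,0]])

```text
time: 26.85
eef_pos: [0.5207, 0.1593, 0.2027]
ee_rot: [0.996, -0.087, -0.002, 0.002]
contact_force: [0.3, 0.5, -2.3]
grip_width: 0.0342
grip_force: 60.6
```

```bash
python3 -c "
from caps import *
get_image('top');get_image('side');go(.5215,.1615,.074,-9.9)
for c in C: print(c,[(np.round(d['point'],1).tolist(),round(d['score'],2)) for d in find_in(c,'bottle1')[:6]])"
```

```text
d [-0.0009 -0.002   0.1313] rv [ 0.1  0.  -0.1] | t 26.95 pos [0.5221 0.1595 0.2053] hdg -10.0 w 0.0347 gf 60.6 F [ 0.4  0.1 -0.3]
side [([191.7, 312.0], 0.67), ([196.3, 299.8], 0.61), ([208.1, 310.5], 0.57)]
top [([165.4, 283.1], 0.39)]
```

arm_command(increments=[[0,0,0,0.04,0,0,0],[0,0,0,0.08,0,0,0],[0,0,0,0.11,0,0,0],[0,0,0,0.123,0,0,0],[0,0,0,0.13,0,0,0],[0,0,0,0.132,0,0,0],[0,0,0,0.132,0,0,0]])

```text
time: 27.75
eef_pos: [0.5233, 0.1595, 0.0764]
ee_rot: [0.996, -0.086, 0.002, 0.0]
contact_force: [-3.4, -4.1, 9.0]
grip_width: 0.0343
grip_force: 61.6
```

arm_command(increments=[[0.3,0,0,-0.003,0,0,0],[0.6,0,0,-0.004,0,0,0],[0.6,0,0,-0.004,0,0,0],[0.6,0,0,-0.004,0,0,0],[0.6,0,0,-0.03,0,0,0],[0.6,0,0,-0.07,0,0,0],[0.6,0,0,-0.12,0,0,0],[0.6,0,0,-0.16,0,0,0]])

```text
time: 28.55
eef_pos: [0.5224, 0.1604, 0.2362]
ee_rot: [0.996, -0.087, 0.001, -0.0]
contact_force: [0.6, 0.4, 0.8]
grip_width: 0.0513
grip_force: 0.0
```

arm_command(increments=[[0.7,-0.05,0.17,0,0,0,0],[0.7,-0.05,0.17,0,0,0,0],[0.7,-0.05,0.17,0,0,0,0],[0.7,-0.05,0.17,0,0,0,0],[0.7,-0.05,0.34,0,0,0,0],[0.7,-0.05,0.34,0,0,0,0],[0.7,-0.05,0.34,0,0,0,0],[0.7,-0.05,0.34,0,0,0,0]])

```text
time: 29.35
eef_pos: [0.4131, -0.1688, 0.2335]
ee_rot: [0.996, -0.088, 0.0, 0.0]
contact_force: [-0.0, 0.6, 0.5]
grip_width: 0.0597
grip_force: 0.0
```

```bash
python3 - <<'E'
from h import *
b=get_image('top');a=get_image('side')
for c in C: print(c,[(np.round(d['point'],1).tolist(),round(d['score'],2)) for d in find_in(c,'bottle1')[:6]])
v=np.zeros((600,800,3),np.uint8)
v[:,:400]=cv2.resize(a[110:260,275:375],None,fx=4,fy=4,interpolation=3)
v[:360,410:800]=cv2.resize(b[135:225,225:322],(390,360),interpolation=3)
v[360:600,410:790]=cv2.resize(a[280:400,340:530],(380,240))
cv2.imwrite('pics/crop5.png',v[:,:,::-1])
full=[box(0,0,.0,.112,.156,.156),box(-.045,0,.112,.155,.012,.014),box(.045,0,.112,.155,.012,.014),HANDLE[0]]
for c in C:
    m=mask(c,'cover');print('cover',c,m.sum(),fit(full,{c:m},[.365,-.277,-.2]))
    m=mask(c,'carrier')
    car=[box(0,0,0,.008,.17,.17),box(0,0,.008,.026,.14,.14)]
    print('carrier',c,m.sum(),fit(car,{c:m},[.551,-.386,-.2]))
go(.368,-.279,.134,-11.6)
E
```

```text
side [([203.3, 313.3], 0.67), ([194.1, 302.2], 0.45)]
top [([202.3, 270.2], 0.55), ([192.8, 430.6], 0.25)]
cover side 5747.0 (array([ 0.36274546, -0.28114268, -0.19210394]), np.float64(0.021718407216723475))
carrier side 3955.0 (array([ 0.54811323, -0.38707595, -0.19538222]), np.float64(0.03746064797600456))
cover top 1193.0 (array([ 0.36075133, -0.27553436, -0.23147416]), np.float64(0.8087536774978222))
carrier top 1803.0 (array([ 0.55069905, -0.38402059, -0.21422099]), np.float64(0.12482463867410525))
d [-0.0262  0.1203  0.0993] rv [-0.  -0.   1.7] | t 29.75 pos [ 0.4144 -0.165   0.2333] hdg -9.9 w 0.0596 gf 0.0 F [-0.1  0.3 -0.1]
```

View pics/crop5.png

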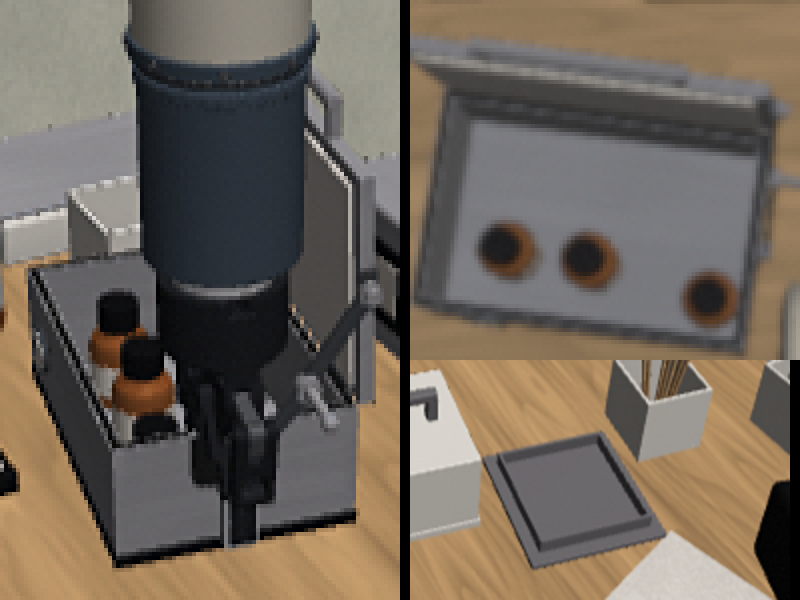

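arm_command(increments=[[0.7,-0.024,0.121,0,0,0,1.7],[0.7,-0.024,0.121,0,0,0,1.7],[0.7,-0.024,0.121,0,0,0,1.7],[0.7,-0.024,0.121,0.03,0,0,1.7],[0.7,-0.024,0.121,0.07,0,0,1.7],[0.7,-0.024,0.121,0.095,0,0,1.7],[0.7,-0.024,0.121,0.099,0,0,1.7],[0.7,-0.024,0.121,0.099,0,0,1.7]])

```text
time: 30.55
eef_pos: [0.3699, -0.2806, 0.1345]
ee_rot: [0.995, -0.101, -0.0, 0.0]
contact_force: [0.2, 0.2, 0.2]
grip_width: 0.06
grip_force: 0.0
```

```bash
python3 - <<'E'
from h import *
go(.370,-.280,.133,-11.6)
R=Ro.from_euler('z',-.172).as_matrix()
print((R.T@(at_z('top',(209.3,299.6),.1)-[.568,.2245,0])).round(3))
E
```

```text
d [-0.     -0.0006  0.0015] rv [0. 0. 0.] | t 30.55 pos [ 0.3699 -0.2806  0.1345] hdg -11.6 w 0.06 gf 0.0 F [0.2 0.2 0.2]
[-0.055 -0.117  0.1  ]
```

arm_command(increments=[[0,0,0,0,0,0,0],[0,0,0,0,0,0,0],[0,0,0,0,0,0,0],[0,0,0,0,0,0,0],[0,0,0,0,0,0,0],[0,0,0,-0.03,0,0,0],[0,0,0,-0.05,0,0,0],[0,0,0,-0.05,0,0,0]])

```text
time: 31.35
eef_pos: [0.3709, -0.2815, 0.1867]
ee_rot: [0.995, -0.101, 0.002, 0.001]
contact_force: [0.3, -1.0, -1.7]
grip_width: 0.0126
grip_force: 62.2
```

```bash
python3 - <<'E'
from h import *
get_image('top');go(.551,-.3855,.19,-11.6)
E
```

```text
d [ 0.1984  0.066  -0.0049] rv [-0.  -0.1 -0.1] | t 31.4 pos [ 0.37   -0.2808  0.1848] hdg -11.7 w 0.0125 gf 62.2 F [-0.1  0.4 -3.5]
```

arm_command(increments=[[0,0.035,0.011,0,0,0,0],[0,0.08,0.027,0,0,0,0],[0,0.125,0.042,0,0,0,0],[0,0.17,0.057,0,0,0,0],[0,0.198,0.066,0,0,0,0],[0,0.198,0.066,0,0,0,0],[0,0.198,0.066,0,0,0,0]])

```text
time: 32.1
eef_pos: [0.5497, -0.385, 0.1812]
ee_rot: [0.995, -0.102, -0.002, -0.001]
contact_force: [-0.0, -0.7, -1.7]
grip_width: 0.0124
grip_force: 62.1
```

```bash
python3 - <<'E'
from h import *
get_image('top');get_image('side');go(.551,-.3855,.137,-11.6)
full=[box(0,0,.0,.112,.156,.156),box(-.045,0,.112,.155,.012,.014),box(.045,0,.112,.155,.012,.014),HANDLE[0]]
m=mask('side','cover');print(m.sum(),fit([p+[0,0,.05] for p in full],{'side':m},[.551,-.3855,-.2]))
E
```

```text
d [0.0018 0.0003 0.0464] rv [-0.   0.1 -0. ] | t 32.2 pos [ 0.5493 -0.3849  0.1834] hdg -11.6 w 0.0128 gf 62.1 F [ 0.   0.2 -2.2]
6169.0 (array([ 0.54007674, -0.38619155, -0.20896941]), np.float64(0.07552690714801076))
```

arm_command(increments=[[0,0.001,0,0.015,0,0,0],[0,0.001,0,0.025,0,0,0],[0,0.001,0,0.032,0,0,0],[0,0.001,0,0.038,0,0,0],[0,0.001,0,0.042,0,0,0],[0,0.001,0,0.045,0,0,0],[0,0.001,0,0.046,0,0,0],[0,0.001,0,0.046,0,0,0]])

```text
time: 33.05
eef_pos: [0.5505, -0.3863, 0.1431]
ee_rot: [0.995, -0.101, 0.001, 0.001]
contact_force: [-8.1, 6.4, 16.5]
grip_width: 0.0128
grip_force: 64.8
```

```bash
python3 - <<'E'
from h import *
get_image('top');go(.551,-.3855,.137,-11.6)
E
```

```text
d [ 0.0003 -0.0009  0.0061] rv [ 0.2 -0.1 -0. ] | t 33.1 pos [ 0.5505 -0.3863  0.1431] hdg -11.6 w 0.0131 gf 64.8 F [-8.3  6.5 17.6]
```

arm_command(increments=[[0.3,0,0,0,0,0,0],[0.6,0,0,0,0,0,0],[0.6,0,0,0,0,0,0],[0.6,0,0,-0.02,0,0,0],[0.6,0,0,-0.06,0,0,0],[0.6,0,0,-0.1,0,0,0],[0.6,-0.04,-0.02,-0.14,0,0,0],[0.6,-0.08,-0.04,-0.17,0,0,0]])

```text
time: 33.9
eef_pos: [0.4898, -0.3374, 0.3004]
ee_rot: [0.995, -0.102, -0.0, 0.0]
contact_force: [0.7, -0.2, 1.5]
grip_width: 0.0516
grip_force: 0.0
```

arm_command(increments=[[0.6,-0.04,-0.1,0,0,0,0],[0.6,-0.04,-0.1,0,0,0,0],[0.6,-0.04,-0.2,0,0,0,0],[0.6,-0.04,-0.2,0,0,0,0],[0.6,-0.04,-0.2,0,0,0,0]])

```text
time: 34.4
eef_pos: [0.4914, -0.1292, 0.3003]
ee_rot: [0.995, -0.099, 0.0, -0.001]
contact_force: [0.1, -0.6, -0.6]
grip_width: 0.0511
grip_force: 0.0
```

```bash
python3 - <<'E'
from h import *
b=get_image('top');a=get_image('side')
full=[box(0,0,.0,.112,.156,.156),box(-.045,0,.112,.155,.012,.014),box(.045,0,.112,.155,.012,.014),HANDLE[0]]
mk={c:mask(c,'cover') for c in C}
print(fit(full,mk,[.551,-.386,-.2,.008]));print(fit(full,{'side':mk['side']},[.551,-.386,-.2]))
for c in C: print(c,[(np.round(d['point'],1).tolist(),round(d['score'],2)) for d in find_in(c,'stay_pin')[:2]],[(np.round(d['point'],1).tolist(),round(d['score'],2)) for d in find_in(c,'bottle1')[:4]])
v=np.zeros((600,800,3),np.uint8)
v[:,:400]=cv2.resize(a[130:230,310:377],(400,600),interpolation=3)
v[:350,410:800]=cv2.resize(b[140:210,270:348],(390,350),interpolation=3)
v[360:600,410:790]=cv2.resize(a[280:400,340:530],(380,240))
cv2.imwrite('pics/crop6.png',v[:,:,::-1])
go(.5,.0,.24,-10)
E
```

```text
(array([ 0.54517631, -0.38291374, -0.20157906,  0.00417212]), np.float64(0.14833677038670234))
(array([ 0.54841185, -0.38040254, -0.1991717 ]), np.float64(0.01744454088155967))
side [([216.3, 345.1], 0.58)] [([203.3, 311.7], 0.86), ([293.1, 470.0], 0.65), ([214.4, 312.0], 0.59), ([193.8, 300.1], 0.53)]
top [([179.7, 266.6], 0.65), ([142.6, 365.0], 0.24)] [([198.7, 246.3], 0.65), ([210.2, 298.9], 0.64), ([199.6, 271.1], 0.56)]
d [-0.0183 -0.1336  0.0602] rv [ 0.   0.  -1.7] | t 34.8 pos [ 0.4908 -0.1345  0.3002] hdg -11.7 w 0.0508 gf 0.0 F [-0.1 -0.3 -0.1]
```

View pics/crop6.png

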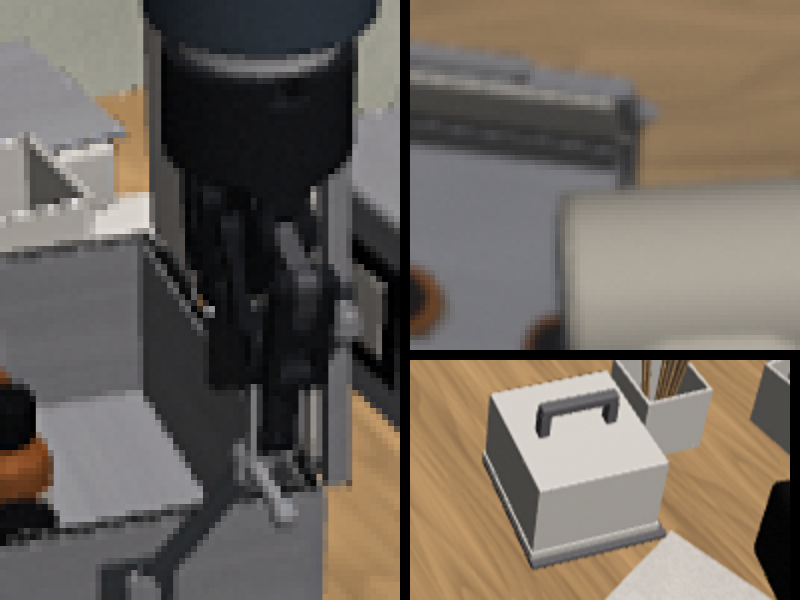

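```bash
python3 - <<'E'
from h import *
R=Ro.from_euler('z',-.172).as_matrix();o=np.array([.568,.2245,0])
f=lambda X:(R.T@(X-o)).round(4)
for n,s,t in(('knee',(207.5,351),(179,316)),('ball',(215.1,357.5),(181.5,329)),('pin',(209,356),(181,315))):
    X,e=tri(s,t);print(n,X.round(4),np.round(e,4),f(X))
# side only, intersect with plane box y=-.16 / ball at -.205
def plane(c,rc,y):
    p,d=ray(c,rc);p=R.T@(p-o);d=R.T@d;return (p+d*(y-p[1])/d[1]).round(4)
print('pivot',plane('side',(105+487/4,270+265/4),-.157),'lidpiv',plane('side',(105+312/4,270+390/4),-.157),'knee',plane('side',(207.5,351),-.157),'ball',plane('side',(215.1,357.5),-.205))
for y in(-.15,): print('lid right top corner px', [proj(c,(R@np.array([[.107,-.15,.312],[-.1,-.15,.112],[.1,-.15,.112]]).T).T+o).round(1).tolist() for c in C])
E
```

```text
knee [0.5973 0.0574 0.1407] [0.0012 0.0012] [ 0.0574 -0.1596  0.1407]
ball [0.5899 0.01   0.1429] [0.002 0.002] [ 0.0583 -0.2076  0.1429]
pin [0.6015 0.0563 0.133 ] [0.0101 0.0101] [ 0.0618 -0.1599  0.133 ]
pivot [ 0.0099 -0.157   0.0765] lidpiv [ 0.1079 -0.157   0.2171] knee [ 0.0571 -0.157   0.139 ] ball [ 0.0613 -0.205   0.141 ]
lid right top corner px [[[367.6, 153.6], [300.9, 222.0], [363.1, 211.4]], [[315.0, 156.1], [306.7, 222.9], [315.0, 168.5]]]
```

```bash
cat >> h.py <<'E'
RB=Ro.from_euler('z',-.172).as_matrix();OB=np.array([.568,.2245,0])
def gob(p,tilt=0,pitch=0,hp=True):
    "grasp point p in box frame; tool y along box -x.. (tool x = box -y); tilt(deg): body leans outboard; pitch(deg): body leans to robot"
    s=r.read_state();R=Ro.from_quat(s['ee_rot']);M=R.as_matrix()
    B=np.column_stack([[0,-1,0],[-1,0,0],[0,0,-1.]])
    T=RB@Ro.from_euler('y',pitch,degrees=True).as_matrix()@B@Ro.from_euler('y',-tilt,degrees=True).as_matrix()
    X=RB@np.array(p)+OB+(T[:,2]*r.hold_point_z if hp else 0)
    rv=np.degrees((R.inv()*Ro.from_matrix(T)).as_rotvec())
    hpb=RB.T@(np.array(s['eef_pos'])-M[:,2]*r.hold_point_z-OB)
    print('d',np.round(M.T@(X-s['eef_pos']),4),'rv',rv.round(1),'world',X.round(3),'| now hp in box',hpb.round(4),'t',round(s['time'],2),'w',round(s['grip_width'],4),'gf',np.round(s['grip_force'],1),'F',np.round(s['contact_force'],1),'q',np.round(s['qpos'],2))
    return M,T
E
python3 - <<'E'
from h import *
M,T=gob((.058,-.187,.24),30)
print(T.round(2))
E
```

```text
d [ 0.0664 -0.1916  0.0763] rv [ 23.  -23.8  85.9] world [0.595 0.04  0.224] | now hp in box [-0.0146 -0.3669  0.3189] t 34.8 w 0.0508 gf 0.0 F [-0.1 -0.3 -0.1] q [ 0.04  0.16  0.16  0.   -1.57  1.32]
[[-0.15 -0.99  0.09]
 [-0.85  0.17  0.49]
 [-0.5   0.   -0.87]]
```

arm_command(increments=[[0.5,0,-0.03,0,23,-23.8,85.9],[0.5,0,-0.03,0,23,-23.8,85.9],[0.5,0,-0.03,0,23,-23.8,85.9],[0.5,0,-0.03,0,23,-23.8,85.9],[0.5,0,-0.03,0,23,-23.8,85.9],[0.5,0,-0.03,0,23,-23.8,85.9],[0.5,0,-0.03,0,23,-23.8,85.9],[0.5,0,-0.03,0,23,-23.8,85.9]])

```text
time: 35.6
eef_pos: [0.4972, -0.105, 0.3]
ee_rot: [0.765, -0.611, -0.132, -0.156]
contact_force: [0.0, -0.9, -0.2]
grip_width: 0.0429
grip_force: 0.0
```

```bash
python3 - <<'E'
from h import *
M,T=gob((.058,-.187,.24),30)
E
```

```text
d [-0.0779 -0.119   0.1265] rv [ 5.8 -5.9 21.4] world [0.595 0.04  0.224] | now hp in box [-0.0119 -0.3441  0.3172] t 35.6 w 0.0429 gf 0.0 F [ 0.  -0.9 -0.2] q [-0.21  0.27  0.37 -0.41 -1.76  0.37]
```

arm_command(increments=[[0.5,0,0,0,5.8,-5.9,21.4],[0.5,0,0,0,5.8,-5.9,21.4],[0.5,-0.02,-0.04,0.04,5.8,-5.9,21.4],[0.5,-0.04,-0.07,0.08,5.8,-5.9,21.4],[0.5,-0.06,-0.1,0.11,5.8,-5.9,21.4],[0.5,-0.078,-0.119,0.126,5.8,-5.9,21.4],[0.5,-0.078,-0.119,0.126,5.8,-5.9,21.4],[0.5,-0.078,-0.119,0.126,5.8,-5.9,21.4]])

```text
time: 36.4
eef_pos: [0.5937, 0.0409, 0.2238]
ee_rot: [-0.625, 0.737, 0.166, 0.197]
contact_force: [0.2, 1.2, 0.5]
grip_width: 0.0429
grip_force: 0.0
```

```bash
python3 - <<'E'
from h import *
b=get_image('top');a=get_image('side')
M,T=gob((.058,-.187,.142),30)
v=np.zeros((600,800,3),np.uint8)
v[:,:400]=cv2.resize(a[110:230,300:380],(400,600),interpolation=3)
v[:400,410:800]=cv2.resize(b[140:220,270:348],(390,400),interpolation=3)
cv2.imwrite('pics/crop7.png',v[:,:,::-1])
E
```

```text
d [ 0.0494 -0.0006  0.086 ] rv [ 0.  -0.1  0.4] world [0.595 0.04  0.126] | now hp in box [ 0.057  -0.1869  0.2412] t 36.5 w 0.0427 gf 0.0 F [-1.3 -0.6 -0.7] q [-0.01  0.33  0.27 -0.52 -1.43 -0.1 ]
```

View pics/crop7.png

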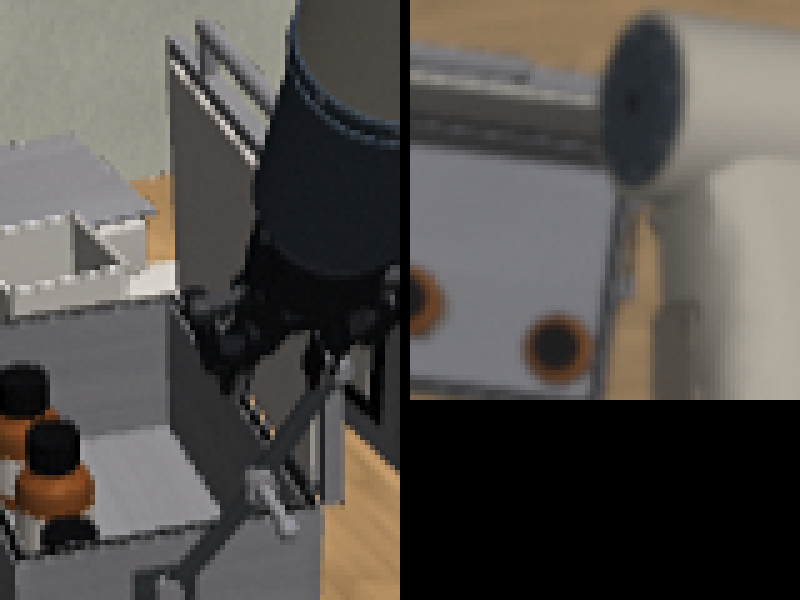

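arm_command(increments=[[0.5,0.015,0,0.026,0,0,0],[0.5,0.03,0,0.052,0,0,0],[0.5,0.04,0,0.07,0,0,0],[0.5,0.049,0,0.086,0,0,0],[0.5,0.049,0,0.086,0,0,0],[0.5,0.049,0,0.086,0,0,0]])

```text
time: 37.1
eef_pos: [0.5943, 0.0402, 0.1265]
ee_rot: [-0.625, 0.737, 0.165, 0.198]
contact_force: [0.2, 0.1, 0.8]
grip_width: 0.0429
grip_force: 0.0
```

```bash
python3 - <<'E'
from h import *
a=get_image('side')
M,T=gob((.058,-.187,.142),30)
v=cv2.resize(a[130:230,300:380],(480,600),interpolation=3)
cv2.imwrite('pics/crop8.png',v[:,:,::-1])
E
```

```text
d [ 0.0014 -0.0002  0.0008] rv [-0.1 -0.1  0.5] world [0.595 0.04  0.126] | now hp in box [ 0.0578 -0.1862  0.1434] t 37.15 w 0.0426 gf 0.0 F [-0.1  0.7  0.6] q [-0.01  0.4   0.12 -0.54 -1.25  0.01]
```

View pics/crop8.png

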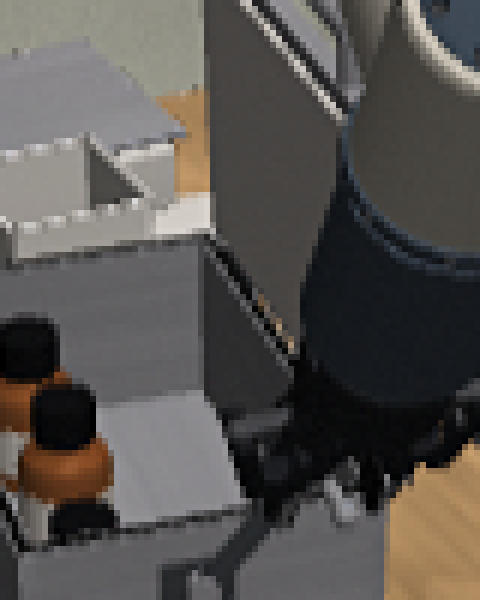

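arm_command(increments=[[0,0,0,0,0,0,0],[0,0,0,0,0,0,0],[0,0,0,0,0,0,0],[0,0,0,0,0,0,0],[0,0,0,0,0,0,0]])

```text
time: 37.65
eef_pos: [0.5947, 0.0411, 0.1266]
ee_rot: [-0.625, 0.737, 0.165, 0.198]
contact_force: [-0.3, -1.7, 5.8]
grip_width: 0.0079
grip_force: 58.7
```

```bash
python3 - <<'E'
from h import *
M,T=gob((.058,-.187,.142),30)
E
```

```text
d [ 0.0017 -0.0003 -0.0001] rv [-0.  -0.1  0.5] world [0.595 0.04  0.126] | now hp in box [ 0.0577 -0.1854  0.1428] t 37.65 w 0.0079 gf 58.7 F [-0.3 -1.7  5.8] q [-0.01  0.4   0.12 -0.54 -1.25  0.01]
```

Gripped (10 mm pin). Pull along the arc.

arm_command(increments=[[0,-0.002,0.006,-0.003,0,0,0],[0,-0.004,0.013,-0.007,0,0,0],[0,-0.0055,0.02,-0.0095,0,0,0],[0,-0.0065,0.027,-0.0115,0,0,0],[0,-0.007,0.031,-0.0125,0,0,0],[0,-0.007,0.031,-0.0125,0,0,0],[0,-0.007,0.031,-0.0125,0,0,0]])

```text
time: 38.35
eef_pos: [0.5684, 0.0454, 0.1442]
ee_rot: [-0.625, 0.736, 0.161, 0.202]
contact_force: [7.4, -2.7, 12.4]
grip_width: 0.0085
grip_force: 59.1
```

```bash
python3 - <<'E'
from h import *
get_image('side');get_image('top')
M,T=gob((.058,-.187,.142),30)
E
```

```text
d [ 0.0106 -0.0266  0.0156] rv [-0.6 -0.1  0.7] world [0.595 0.04  0.126] | now hp in box [ 0.0309 -0.1857  0.1604] t 38.45 w 0.0081 gf 59.1 F [ 6.2 -3.5 12.2] q [ 0.    0.33  0.06 -0.54 -1.24  0.  ]
```

arm_command(increments=[[0.2,0,0,0,0,0,0],[0.4,0,0,0,0,0,0],[0.4,0,0,0,0,0,0],[0.4,0,0,0,0,0,0],[0.4,0,0,-0.04,0,0,0],[0.4,0,0,-0.09,0,0,0],[0.4,0,0.04,-0.12,0,0,0],[0.4,0,0.09,-0.15,0,0,0]])

```text
time: 39.25
eef_pos: [0.4687, -0.0125, 0.2666]
ee_rot: [-0.625, 0.737, 0.166, 0.197]
contact_force: [-0.6, -1.1, 1.2]
grip_width: 0.0344
grip_force: 0.0
```

```bash
python3 - <<'E'
from h import *
b=get_image('top');a=get_image('side')
print([tuple(np.round(d['point'],1)) for d in find_in('side','stay_pin')],[tuple(np.round(d['point'],1)) for d in find_in('side','lid_bar')],[tuple(np.round(d['point'],1)) for d in find_in('top','lid_bar')])
gob((-.05,-.02,.42),0,-45)
v=np.zeros((600,800,3),np.uint8)
v[:,:400]=cv2.resize(a[110:230,300:380],(400,600),interpolation=3)
v[:400,410:800]=cv2.resize(b[140:220,240:318],(390,400),interpolation=3)
cv2.imwrite('pics/crop9.png',v[:,:,::-1])
E
```

```text
[(np.float64(207.2), np.float64(346.6))] [(np.float64(174.8), np.float64(359.8))] [(np.float64(158.8), np.float64(270.9)), (np.float64(186.9), np.float64(441.4)), (np.float64(185.5), np.float64(316.1)), (np.float64(217.2), np.float64(197.2))]
d [-0.2691 -0.0222 -0.008 ] rv [ 44.   28.5 -11.3] world [0.528 0.211 0.407] | now hp in box [-0.057  -0.2588  0.2818] t 39.5 w 0.0342 gf 0.0 F [-0.3  1.   0. ] q [-0.12  0.12  0.09 -0.52 -1.53 -0.02]
```

View pics/crop9.png

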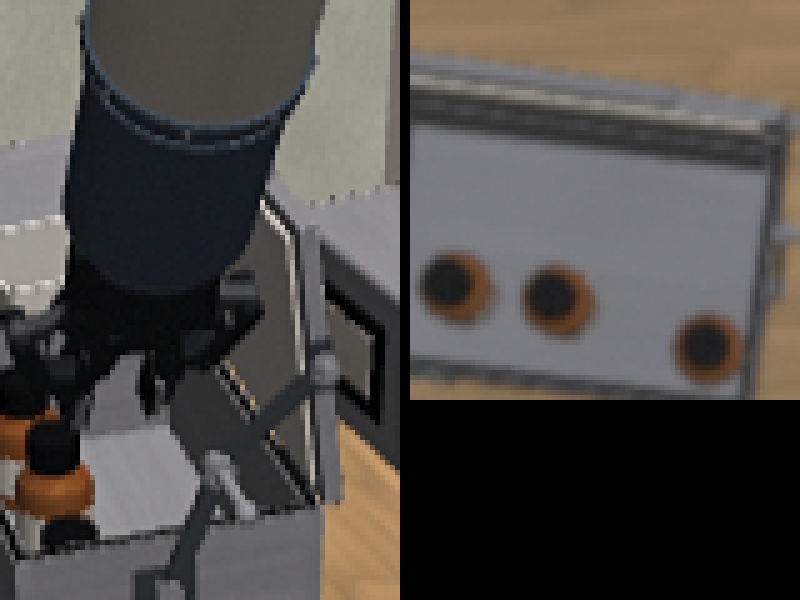

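arm_command(increments=[[0.5,-0.269,-0.022,-0.008,44,28.5,-11.3],[0.5,-0.269,-0.022,-0.008,44,28.5,-11.3],[0.5,-0.269,-0.022,-0.008,44,28.5,-11.3],[0.5,-0.269,-0.022,-0.008,44,28.5,-11.3],[0.5,-0.269,-0.022,-0.008,44,28.5,-11.3],[0.5,-0.269,-0.022,-0.008,44,28.5,-11.3],[0.5,-0.269,-0.022,-0.008,44,28.5,-11.3],[0.5,-0.269,-0.022,-0.008,44,28.5,-11.3]])

```text
time: 40.3
eef_pos: [0.5282, 0.2182, 0.407]
ee_rot: [-0.597, 0.703, -0.296, 0.248]
contact_force: [1.6, -0.9, -1.0]
grip_width: 0.0427
grip_force: 0.0
```

```bash
python3 - <<'E'
from h import *
b=get_image('top');a=get_image('side')
f=lambda X:(RB.T@(X-OB)).round(4)
print([(tuple(np.round(d['point'],1)),d['score']) for c in C for d in find_in(c,'lid_bar')])
gob((.03,-.0,.39),0,-45)
v=np.zeros((600,800,3),np.uint8)
v[:,:400]=cv2.resize(a[90:210,290:370],(400,600),interpolation=3)
v[:400,410:800]=cv2.resize(b[120:200,230:308],(390,400),interpolation=3)
cv2.imwrite('pics/crop10.png',v[:,:,::-1])
for th in(0.,.05,.1,.15,.2):
    a_=np.radians(88)-th;P=np.array([.1-.23*np.cos(a_)+.007*np.sin(a_),0,.112+.23*np.sin(a_)+.007*np.cos(a_)])
    print(th,P.round(3),[proj(c,[RB@(P+[0,y,0])+OB for y in(-.085,.085)]).round(1).tolist() for c in C])
E
```

```text
[((np.float64(156.6), np.float64(347.3)), 0.55), ((np.float64(158.9), np.float64(272.3)), 0.82)]
d [-0.0194 -0.037   0.0768] rv [ 0.1 -0.1  0.1] world [0.611 0.217 0.377] | now hp in box [-0.0504 -0.0194  0.4184] t 40.5 w 0.0427 gf 0.0 F [0.  0.3 0.3] q [ 1.03 -0.11 -0.39  0.83 -1.11 -1.52]
0.0 [0.099 0.    0.342] [[[357.8, 135.5], [340.5, 114.9]], [[293.9, 153.7], [240.0, 145.5]]]
0.05 [0.087 0.    0.342] [[[354.2, 136.1], [337.2, 115.4]], [[293.3, 157.3], [239.4, 149.1]]]
0.1 [0.076 0.    0.341] [[[350.5, 136.8], [333.8, 116.0]], [[292.8, 160.9], [238.8, 152.8]]]
0.15 [0.065 0.    0.339] [[[346.9, 137.8], [330.5, 116.8]], [[292.2, 164.6], [238.3, 156.4]]]
0.2 [0.053 0.    0.337] [[[343.2, 138.9], [327.1, 117.8]], [[291.7, 168.2], [237.8, 160.1]]]
```

View pics/crop10.png

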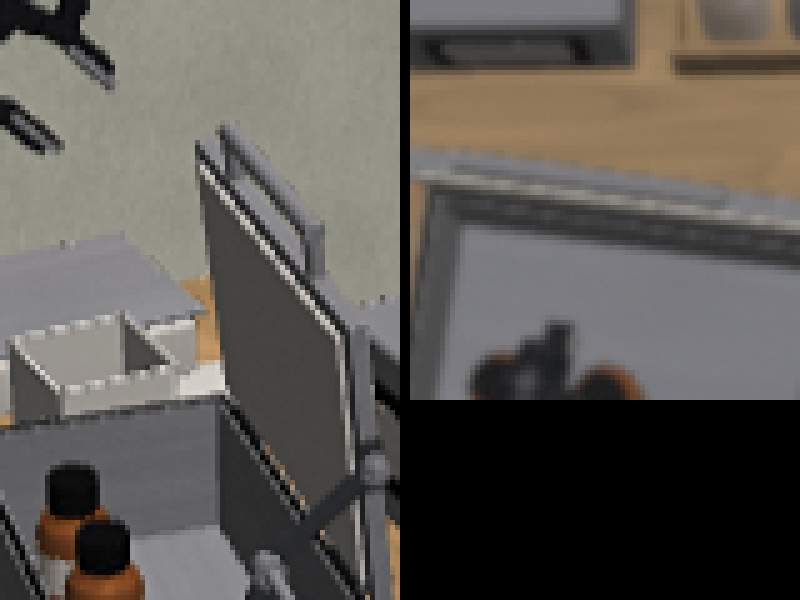

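arm_command(increments=[[0.5,-0.01,-0.02,0.03,0,0,0],[0.5,-0.019,-0.04,0.06,0,0,0],[0.5,-0.019,-0.04,0.079,0,0,0],[0.5,-0.019,-0.04,0.079,0,0,0],[0.5,-0.019,-0.04,0.1,0,0,0],[0.5,-0.019,-0.04,0.12,0,0,0],[0.5,-0.019,-0.04,0.138,0,0,0],[0.5,-0.019,-0.04,0.138,0,0,0]])

```text
time: 41.3
eef_pos: [0.656, 0.2062, 0.3364]
ee_rot: [-0.594, 0.708, -0.293, 0.245]
contact_force: [-0.4, 0.3, -0.5]
grip_width: 0.0429
grip_force: 0.0
```

```bash
python3 - <<'E'
from h import *
b=get_image('top');a=get_image('side')
gob((.089,0,.335),0,-45,False)
v=np.zeros((600,800,3),np.uint8)
v[:,:400]=cv2.resize(a[90:210,290:370],(400,600),interpolation=3)
v[:,410:800]=cv2.resize(b[120:240,200:278],(390,600),interpolation=3)
cv2.imwrite('pics/crop11.png',v[:,:,::-1])
E
```

```text
d [-0.0019  0.0031  0.0026] rv [-0.1 -0.  -0.1] world [0.656 0.209 0.335] | now hp in box [ 0.0761 -0.0019  0.3523] t 41.4 w 0.0426 gf 0.0 F [-0.2  0.4  0.6] q [ 0.76  0.1  -0.37  0.91 -0.8  -1.49]
```

View pics/crop11.png

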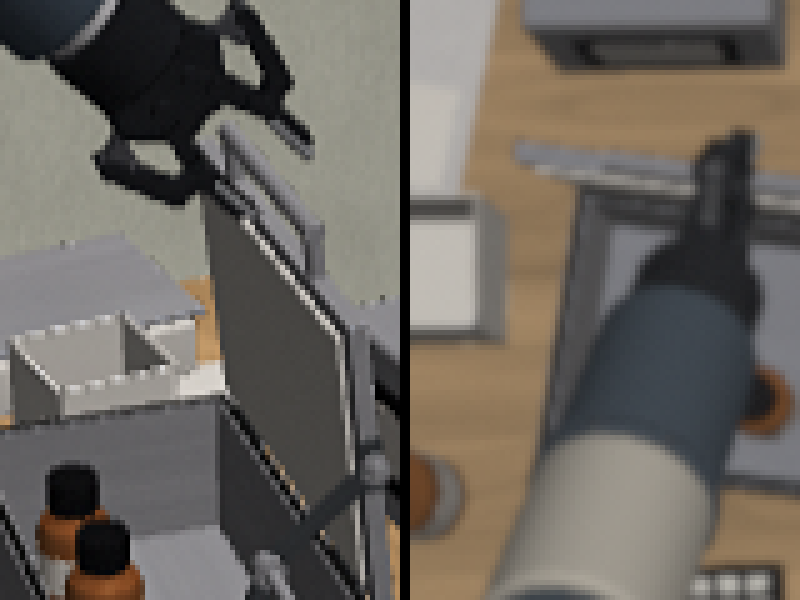

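```bash
cat > way.py <<'E'
from h import *
import sys
def bar(th):
    a=np.radians(88)-th;return np.array([.1-.23*np.cos(a)+.007*np.sin(a),0,.112+.23*np.sin(a)+.007*np.cos(a)])
def way(ths,lead=.008,depth=.009):
    s=r.read_state();M=Ro.from_quat(s['ee_rot']).as_matrix();pb=RB.T@(s['eef_pos']-OB)
    tz=RB.T@M[:,2];ty=RB.T@M[:,1]
    for th in ths:
        X=bar(th)+depth*tz+lead*ty;X[1]=pb[1]
        print(round(th,2),(M.T@(RB@(X-pb))).round(3).tolist())
E
python3 - <<'E'
from way import *
way(np.arange(.07,.56,.07));gob((.089,0,.335),0,-45,False)
E
```

```text
0.07 [0.0, 0.011, 0.003]
0.14 [0.0, 0.023, -0.007]
0.21 [0.0, 0.037, -0.017]
0.28 [0.0, 0.05, -0.025]
0.35 [0.0, 0.065, -0.032]
0.42 [0.0, 0.08, -0.038]
0.49 [0.0, 0.095, -0.044]
d [-0.0019  0.0031  0.0026] rv [-0.1 -0.  -0.1] world [0.656 0.209 0.335] | now hp in box [ 0.0761 -0.0019  0.3523] t 41.4 w 0.0426 gf 0.0 F [-0.2  0.4  0.6] q [ 0.76  0.1  -0.37  0.91 -0.8  -1.49]
```

arm_command(increments=[[0.3,0,0.003,0.003,0,0,0],[0.3,0,0.011,0.003,0,0,0],[0.3,0,0.023,-0.007,0,0,0],[0.3,0,0.037,-0.017,0,0,0],[0.3,0,0.05,-0.025,0,0,0],[0.3,0,0.065,-0.032,0,0,0],[0.3,0,0.08,-0.038,0,0,0],[0.3,0,0.095,-0.044,0,0,0]])

```text
time: 42.2
eef_pos: [0.5575, 0.2247, 0.3023]
ee_rot: [-0.594, 0.707, -0.294, 0.247]
contact_force: [1.3, -0.3, -0.5]
grip_width: 0.0255
grip_force: 0.8
```

```bash
python3 - <<'E'
from way import *
gob((.089,0,.335),0,-45,False)
a=get_image('side');cv2.imwrite('pics/crop12.png',cv2.resize(a[90:230,260:380],(480,560),interpolation=3)[:,:,::-1])
way(np.arange(.49,1.1,.07))
E
```

```text
d [-0.0016 -0.0933  0.0474] rv [-0.2  0.  -0. ] world [0.656 0.209 0.335] | now hp in box [-0.0237 -0.0016  0.3155] t 42.2 w 0.0255 gf 0.8 F [ 1.3 -0.3 -0.5] q [ 0.93 -0.02 -0.6   0.99 -0.86 -1.73]
0.49 [0.0, -0.003, 0.001]
0.56 [-0.0, 0.012, -0.003]
0.63 [-0.0, 0.028, -0.006]
0.7 [-0.0, 0.044, -0.008]
0.77 [-0.0, 0.06, -0.009]
0.84 [-0.0, 0.076, -0.008]
0.91 [-0.0, 0.092, -0.007]
0.98 [-0.0, 0.108, -0.004]
1.05 [-0.0, 0.124, -0.0]
```

View pics/crop12.png

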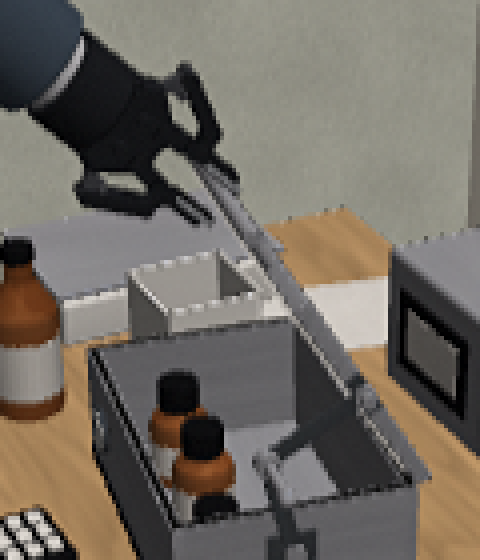

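arm_command(increments=[[0.3,0,0.012,-0.003,0,0,0],[0.3,0,0.028,-0.006,0,0,0],[0.3,0,0.044,-0.008,0,0,0],[0.3,0,0.06,-0.009,0,0,0],[0.3,0,0.076,-0.008,0,0,0],[0.3,0,0.092,-0.007,0,0,0],[0.3,0,0.108,-0.004,0,0,0],[0.3,0,0.124,0,0,0,0]])

```text
time: 43.05
eef_pos: [0.4717, 0.2402, 0.214]
ee_rot: [-0.595, 0.707, -0.293, 0.248]
contact_force: [0.5, -0.6, 1.9]
grip_width: 0.0256
grip_force: 0.5
```

```bash
python3 - <<'E'
from way import *
gob((.089,0,.335),0,-45,False)
way(np.arange(1.05,1.54,.06))
E
```

```text
d [-0.001  -0.2173  0.0468] rv [-0.1  0.1 -0. ] world [0.656 0.209 0.335] | now hp in box [-0.1108 -0.001   0.2272] t 43.05 w 0.0256 gf 0.5 F [ 0.5 -0.6  1.9] q [ 1.1  -0.04 -0.87  1.12 -0.85 -2.1 ]
1.05 [-0.0, 0.002, -0.001]
1.11 [0.0, 0.015, 0.003]
1.17 [0.0, 0.028, 0.008]
1.23 [0.0, 0.04, 0.013]
1.29 [0.0, 0.053, 0.02]
1.35 [0.0, 0.065, 0.027]
1.41 [0.0, 0.076, 0.035]
1.47 [0.0, 0.087, 0.043]
1.53 [0.0, 0.097, 0.052]
```

arm_command(increments=[[0.3,0,0.015,0.003,0,0,0],[0.3,0,0.028,0.008,0,0,0],[0.3,0,0.04,0.013,0,0,0],[0.3,0,0.053,0.02,0,0,0]])

```text
time: 43.45
eef_pos: [0.449, 0.2441, 0.1623]
ee_rot: [-0.595, 0.707, -0.293, 0.247]
contact_force: [1.2, -0.6, 1.1]
grip_width: 0.0256
grip_force: 0.5
```

```bash
python3 - <<'E'
from way import *
gob((-.2,0,.29),0,0,False)
way(np.arange(1.29,1.58,.05))
E
```

```text
d [-0.0012 -0.0344 -0.1463] rv [-45.1   0.1   0. ] world [0.371 0.259 0.29 ] | now hp in box [-0.1339 -0.0011  0.1755] t 43.45 w 0.0256 gf 0.5 F [ 1.2 -0.6  1.1] q [ 1.11 -0.   -0.98  1.25 -0.8  -2.3 ]
1.29 [-0.0, -0.0, -0.0]
1.34 [0.0, 0.01, 0.006]
1.39 [0.0, 0.019, 0.012]
1.44 [0.0, 0.029, 0.019]
1.49 [0.0, 0.037, 0.026]
1.54 [0.0, 0.046, 0.034]
```

arm_command(increments=[[0.4,0,-0.003,-0.03,0,0,0],[0.4,0,-0.003,-0.07,0,0,0],[0.4,0,-0.003,-0.12,0,0,0],[0.2,0,-0.034,-0.146,-15,0,0],[0,0,-0.034,-0.146,-30,0,0],[0,0,-0.034,-0.146,-45,0,0],[0,0,-0.034,-0.146,-45,0,0],[0,0,-0.034,-0.146,-45,0,0]])

```text
time: 44.25
eef_pos: [0.3705, 0.2587, 0.291]
ee_rot: [-0.645, 0.764, -0.023, 0.023]
contact_force: [-0.9, 0.1, 0.5]
grip_width: -0.0002
grip_force: 0.0
```

```bash
python3 - <<'E'
from way import *
gob((-.08,0,.20),0,0,False)
a=get_image('side');print([(tuple(np.round(d['point'],1)),round(d['score'],2)) for d in find_in('side','lid_bar')[:1]],[proj('side',[RB@bar(t)+OB]).round(1).tolist() for t in (1.2,1.3,1.4,1.54)])
E
```

```text
d [ 0.0008 -0.1143  0.0987] rv [-3.8  0.3  0.2] world [0.489 0.238 0.2  ] | now hp in box [-2.017e-01 -2.000e-04  3.097e-01] t 44.25 w -0.0002 gf 0.0 F [-0.9  0.1  0.5] q [ 1.01  0.01 -0.05  0.06 -1.48 -1.18]
[((np.float64(188.6), np.float64(319.2)), 0.63)] [[[284.3, 175.8]], [[282.5, 182.1]], [[281.4, 188.4]], [[281.1, 197.0]]]
```

arm_command(increments=[[0,0,-0.04,0,-3.8,0,0],[0,0,-0.08,0.03,-3.8,0,0],[0,0,-0.114,0.079,-3.8,0,0],[0,0,-0.114,0.09,-3.8,0,0],[0,0,-0.114,0.1,-3.8,0,0],[0,0,-0.114,0.11,-3.8,0,0],[0,0,-0.114,0.12,-3.8,0,0],[0,0,-0.114,0.13,-3.8,0,0]])

```text
time: 45.15
eef_pos: [0.4921, 0.237, 0.1683]
ee_rot: [-0.644, 0.765, -0.002, 0.002]
contact_force: [-0.1, 0.7, -0.2]
grip_width: -0.0002
grip_force: 0.0
```

```bash
python3 - <<'E'
from way import *
gob((-.08,0,.126),0,0,False)
E
```

```text
d [-0.0006  0.0033  0.0423] rv [-0.3  0.1  0. ] world [0.489 0.238 0.126] | now hp in box [-0.077  -0.0007  0.187 ] t 45.15 w -0.0002 gf 0.0 F [-0.1  0.7 -0.2] q [ 0.74  0.27 -0.03  0.   -1.26 -0.91]
```

arm_command(increments=[[0,0,0,0.008,0,0,0],[0,0,0,0.016,0,0,0],[0,0,0,0.024,0,0,0],[0,0,0,0.031,0,0,0],[0,0,0,0.037,0,0,0],[0,0,0,0.041,0,0,0],[0,0,0,0.044,0,0,0],[0,0,0,0.046,0,0,0]])

```text
time: 45.95
eef_pos: [0.4927, 0.2361, 0.1258]
ee_rot: [-0.644, 0.765, -0.002, 0.002]
contact_force: [-18.8, -3.1, 35.1]
grip_width: 0.0002
grip_force: 17.9
```

arm_command(increments=[[0,0,0,0.003,0,0,0],[0,0,0,0.003,0,0,0]])

```text
time: 46.15
eef_pos: [0.4927, 0.2362, 0.1257]
ee_rot: [-0.644, 0.765, -0.003, 0.003]
contact_force: [-21.0, -4.4, 43.1]
grip_width: 0.0
grip_force: 21.1
```

```bash
python3 - <<'E'
from way import *
gob((-.08,0,.126),0,0,False)
E
```

```text
d [-0.0014  0.0038 -0.0003] rv [-0.5  0.1  0.1] world [0.489 0.238 0.126] | now hp in box [-0.0763 -0.0014  0.1444] t 46.15 w 0.0 gf 21.1 F [-21.   -4.4  43.1] q [ 0.74  0.3  -0.11  0.01 -1.16 -0.91]
```

Firm stop at z = 0.126, the shut height. Lift off and check.

arm_command(increments=[[0,0,0,-0.01,0,0,0],[0,0,0,-0.05,0,0,0],[0,0,0.03,-0.1,0,0,0],[0,0,0.08,-0.15,0,0,0],[0,0,0.12,-0.16,0,0,0],[0,0,0.12,-0.16,0,0,0]])

```text
time: 46.75
eef_pos: [0.3724, 0.2578, 0.2817]
ee_rot: [-0.644, 0.765, -0.001, 0.004]
contact_force: [0.7, 0.1, -0.4]
grip_width: 0.0003
grip_force: 0.0
```

```bash
python3 - <<'E'
from way import *
b=get_image('top');a=get_image('side')
print([proj(c,[RB@(bar(1.536)+[0,y,0])+OB for y in(-.085,.085)]).round(1).tolist() for c in C])
mk={c:mask(c,'cover') for c in C}
full=[box(0,0,.0,.112,.156,.156),box(-.045,0,.112,.155,.012,.014),box(.045,0,.112,.155,.012,.014),HANDLE[0]]
for c in C: print(c,mk[c].sum(),fit(full,{c:mk[c]},[.551,-.386,-.2]))
print(fit(full,mk,[.551,-.386,-.2,.008]))
v=np.zeros((600,800,3),np.uint8)
v[:400,:]=cv2.resize(a[120:300,240:600],(800,400),interpolation=3)
v[400:,:400]=cv2.resize(a[280:380,340:540],(400,200));v[400:,400:]=cv2.resize(b[130:230,210:410],(400,200))
cv2.imwrite('pics/crop13.png',v[:,:,::-1])
E
```

```text
[[[286.6, 210.4], [276.1, 184.2]], [[287.4, 228.5], [240.3, 221.4]]]
side 6360.0 (array([ 0.54866326, -0.38003063, -0.19490911]), np.float64(0.020590701689480823))
top 2250.0 (array([ 0.54634832, -0.38076466, -0.20762874]), np.float64(0.02887145969498911))
(array([ 0.54688258, -0.38066747, -0.19541948,  0.00227515]), np.float64(0.05154667653224812))
```

View pics/crop13.png

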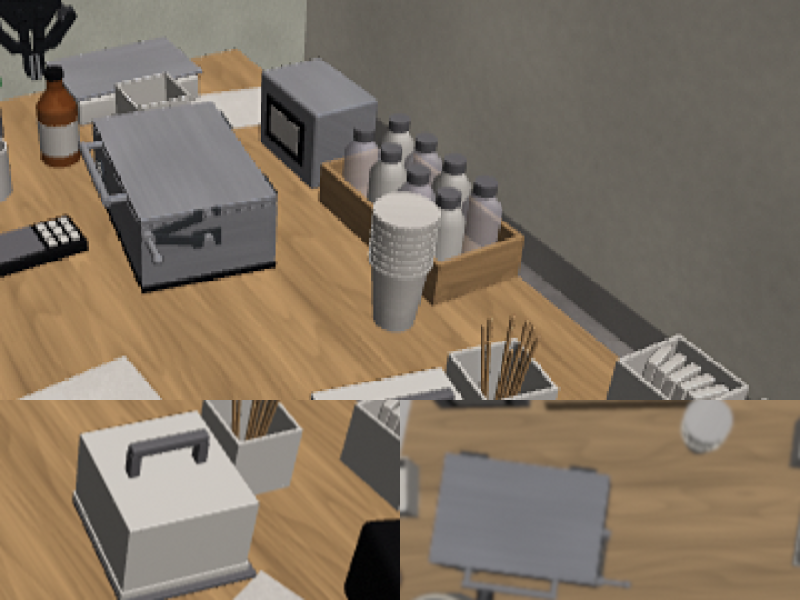

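```bash
python3 -c "
from workcell import workorder;print(workorder.hand_in())"
```

```text
the job is handed in; nothing more can be done
None
```

The job is handed in, though no verdict came back: three bottles (the fourth was absent) stand in the cold box, the stay is unlocked and the lid is shut. The cover is back on the carrier, about 5 mm off centre by the cameras. One bottle ended up in the box's front right corner, about 8 mm inside the limit when last seen before the lid closed.

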